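# Gauge the blind sockets, fit the matching support pins and book the jig

## Robot

A 6-joint arm with a two-finger parallel gripper is mounted at the origin on a cart in front of the work surface, level with it; the furniture and walls round the work are solid. World frame = base frame: x ahead of the robot, y to its left, z up, the work surface at z = 0. Lengths are in mm, angles in rad, forces in N, time in s.
With the tool pointing down it reaches from about 325 to 900 mm from the base axis. Payload 6.1 kg.
Tool frame: the origin (TCP) lies midway between the tips of the shut fingers; the grasp point (between the pads) lies tcp_to_grasp behind it (tcp_to_grasp is the distance from the TCP to the grasp point, in mm); z points along the fingers, y is the line along which they close (so a half turn about z gives the same grasp; the last joint's range is limited). The gripper opens to 87 mm and grips with 3 to 60 N. Pads are 19 mm wide; open, the fingers measure 117 mm over their backs; the gripper's body (75 mm by 190 mm) begins 51 mm behind the grasp point.
Start: joints at [1.188, 0.22, 1.526, -0, 1.395, -0.126], TCP at [158.74, 604.497, 222.538] pointing down, gripper open.
Joint ranges: [-2.98, 2.98], [-0.91, 2.08], [0.09, 2.57], [-1.24, 4.39], [0.2, 2.65], [-2.68, 2.68]. Speed limits (rad/s): [2.57, 2.57, 3.01, 3.14, 3.14, 3.14].

## Interface

Orientations are given as a 3x3 rotation matrix whose columns are the frame's x, y, z axes.
In Python, from bench import * gives the robot as it stands.
- The arm moves only by the shell command python3 -m inch 'ROWS' [OPENING]. ROWS is JSON, a list of rows, each a list of 2 entries, a list of its own where there are three numbers: the shift along the tool's x, y, z in cm, then the turn, a rotation vector about the tool's x, y, z in degrees. A call has exactly 10 rows; each row is the pose to reach, as a shift and turn from the pose commanded when the call began, along the tool's axes at that moment; what a row does not reach only later rows make up. A row lasts 1/12 s, in which the tool goes at most 41.7 mm and 7.16 degrees, less where a joint would pass 70% of its speed; a pose out of reach is approached as far as the arm can. A call with a gripper value outside its range is refused whole. OPENING is the finger opening in cm, from 0 to 8.7, set as the call begins (- or left out, the last holds). The fingers move at their own pace and stop on an object; the grip force is fixed at half the most. Time passes only in rows, so rows that repeat a pose let the fingers close, or fill a call up. It gives the time, the measured TCP pose, the force, the opening and the grip force at its end, in the units of the state.
- state(): the state, without advancing time (a new reading comes with each control period).
- camera(name): name is "scene" or "side" or "wrist"; returns the picture (480x640x3 uint8, blue, green, red); there is no depth.
- camera_model(name): a dict with "mtx" (3x3 intrinsics, pixels), "rvec" (rotation vector, rad) and "tvec" (3), from world to camera coordinates, as OpenCV has them. Camera axes: x right, y down, z forward; pixel columns grow to the right and rows downward; lengths in mm; the calibration is good to about 2 mm. A picture is of the moment at which its call begins: read the wrist's pose just before it. camera_model takes no time and is no camera call; for the wrist camera it gives the pose at the moment of the call.
- hand_in(): hands the job in; it is judged then, once.
The state is a dict: "t": time; "q": joint angles; "joint_vel": joint speeds; "effort": joint torques, N m; "tcp_pos": TCP position; "orientation": TCP orientation; "force": force on the tool from outside, world axes, zero at the start; "torque": the same for the moment, N m; "width": opening from 0.0 (shut) to 1.0 (fully open); "gripper_force": force on a finger pad.
Only numpy, scipy, OpenCV 4.12 (cv2) and the standard library are available. Lean on these libraries where they do the work, as an engineer would, in place of code of your own. Each camera call takes 0.05 s, during which the arm holds its last target. There are 200 camera calls.

## Task

The jig rail carries two or three sockets with blind bores of unknown depth: working from left to right, feel the bottom of each bore with the depth rod, and put into each socket the support pin whose shank matches, pushed fully home so that the lower edge of its red ring is flush with the socket's top. Put the rod back upright in its stand and leave the pins that are not needed in the rack. Once all the pins stand in their sockets, swing the red tally lever to its stop and let it spring back to book the jig; do not disturb the tape roll, the bottle and the sanding block.

Things in the scene. Friction and masses are not known exactly. Their poses are not given: they have to be found in the camera images.
- socket_left_hole0 (a point): Centre of the bore's mouth on top of the grey left (largest y) socket, z up along the bore. Socket: loose 0.95 kg block 48 x 48 mm on the jig rail, top 74 mm above the bench. Bore 21 mm across, 3 mm chamfer, blind: 20, 32, 44 or 56 mm deep, drawn anew each start, no two alike. None if this socket is not fitted: its station is then a bare dark stub, to be ignored.
- socket_mid_hole0 (a point): Centre of the bore's mouth on top of the grey middle socket, z up along the bore. Socket: loose 0.95 kg block 48 x 48 mm on the jig rail, top 74 mm above the bench. Bore 21 mm across, 3 mm chamfer, blind: 20, 32, 44 or 56 mm deep, drawn anew each start, no two alike. None if this socket is not fitted: its station is then a bare dark stub, to be ignored.
- socket_right_hole0 (a point): Centre of the bore's mouth on top of the grey right (smallest y) socket, z up along the bore. Socket: loose 0.95 kg block 48 x 48 mm on the jig rail, top 74 mm above the bench. Bore 21 mm across, 3 mm chamfer, blind: 20, 32, 44 or 56 mm deep, drawn anew each start, no two alike. None if this socket is not fitted: its station is then a bare dark stub, to be ignored.
- pin_1: Loose upright steel support pin, 18 mm in diameter all along, 56 mm long, 0.1 kg, foot tapered to 12 mm over 5 mm; origin at the centre of its foot, z up. Shank 20 mm from foot to the lower edge of its painted red ring; the 36 mm above that edge (ring 4 mm, then a black grip band) are alike on all pins. Starts in a hole of the rack, 18 mm deep.
- pin_1_ring (a point): On the axis of pin 1 at the lower edge of its red ring, 20 mm above its foot.
- pin_2: Loose upright steel support pin, 18 mm in diameter all along, 68 mm long, 0.1 kg, foot tapered to 12 mm over 5 mm; origin at the centre of its foot, z up. Shank 32 mm from foot to the lower edge of its painted red ring; the 36 mm above that edge (ring 4 mm, then a black grip band) are alike on all pins. Starts in a hole of the rack, 18 mm deep.
- pin_2_ring (a point): On the axis of pin 2 at the lower edge of its red ring, 32 mm above its foot.
- pin_3: Loose upright steel support pin, 18 mm in diameter all along, 80 mm long, 0.1 kg, foot tapered to 12 mm over 5 mm; origin at the centre of its foot, z up. Shank 44 mm from foot to the lower edge of its painted red ring; the 36 mm above that edge (ring 4 mm, then a black grip band) are alike on all pins. Starts in a hole of the rack, 18 mm deep.
- pin_3_ring (a point): On the axis of pin 3 at the lower edge of its red ring, 44 mm above its foot.
- pin_4: Loose upright steel support pin, 18 mm in diameter all along, 92 mm long, 0.1 kg, foot tapered to 12 mm over 5 mm; origin at the centre of its foot, z up. Shank 56 mm from foot to the lower edge of its painted red ring; the 36 mm above that edge (ring 4 mm, then a black grip band) are alike on all pins. Starts in a hole of the rack, 18 mm deep.
- pin_4_ring (a point): On the axis of pin 4 at the lower edge of its red ring, 56 mm above its foot.
- pin_rack: Loose wooden pin rack, 210 x 62 x 32 mm, 0.9 kg, origin at the centre of its underside, long side along its x axis, with four 19.6 mm blind holes (1 mm chamfer) in a row at x = -75, -25, 25, 75 mm, y = 0, 18 mm deep (floor 14 mm above its underside). The four pins stand in it in any order; their feet are then 14 mm above its underside.
- depth_rod: Depth rod, loose, 0.08 kg: steel rod 8 mm in diameter with a rounded tip, 87 mm from tip to the underside of its round orange handle (20 mm in diameter, 42 mm tall); origin at the tip, z from tip to handle. Bands centred 20 mm (yellow), 32 (blue), 44 (green), 56 (white) from the tip. Stands tip down in its stand, tip 10 mm above the bench.
- rod_tip (a point): Tip of the depth rod (same point as its origin).
- rod_stand: Blue rod stand, loose, 70 x 70 x 50 mm, 0.9 kg, origin at the centre of its underside; its 10 mm hole in the middle of the top is 40 mm deep (floor 10 mm above its underside), with a 2 mm chamfer.
- rod_stand_hole0 (a point): Centre of the mouth of the rod stand's hole, 50 mm above the bench.
- jig: Aluminium jig rail, 90 x 280 x 12 mm, fixed to the bench, that carries up to three 62 mm tall sockets (each set over a fixed stub that is its bore bottom) in a row along its y axis, 85 mm apart; origin at the centre of its underside.
- counter: Green tally counter, fixed, housing 72 x 66 x 62 mm on a 90 x 84 mm foot, its number window facing -x of its own frame; origin at the centre of its underside.
- lever (a joint): Swing of the tally lever in rad, clockwise seen from above: 0 at rest, 1.2 at its stop; a spring pulls it back. In the counter's frame it points from the pivot towards -x, turned 0.6 rad to the -y side at rest and 0.6 rad to the +y side at the stop, so the post is pushed towards the counter's +y. About 1 N at the post to start, 3 N at the stop.
- lever_post (a point): Centre of the top of the red upright post (12 mm in diameter, 38 mm tall) at the end of the lever, 105 mm above the bench and 75 mm from the pivot; the flat lever bar lies 67 to 73 mm above the bench, a pivot boss 22 mm across reaches 77 mm.
- lever_pivot (a point): The lever's vertical pivot axis on top of the counter, 67 mm above the bench, 12 mm to +x of the counter's origin.
- tape_roll: Bystander: roll of tape, about 113 x 115 x 49 mm, loose; leave alone.
- bottle: Bystander: small amber dropper bottle, 33 mm across, 102 mm tall, standing loose; leave alone.
- sanding_block: Bystander: brown sanding block, 63 x 101 x 34 mm, loose; leave alone.

How it is judged (in metres and radians):
On the way, in this order (a step that is already met when the one before it is completed fails the run):
1. the depth rod's tip is at the bottom of the left socket's bore (within 3 mm) (horizontal distance between rod_tip and socket_left_hole0 below 0.009 m and ((horizontal distance between stub_0_g and socket_left_hole0 below 0.008 m and z of rod_tip in the frame of socket_left_hole0 below -0.017 m) or (horizontal distance between stub_1_g and socket_left_hole0 below 0.008 m and z of rod_tip in the frame of socket_left_hole0 below -0.029 m) or (horizontal distance between stub_2_g and socket_left_hole0 below 0.008 m and z of rod_tip in the frame of socket_left_hole0 below -0.041 m) or (horizontal distance between stub_3_g and socket_left_hole0 below 0.008 m and z of rod_tip in the frame of socket_left_hole0 below -0.053 m))), for 0.1 s.
2. the depth rod's tip is at the bottom of the mid socket's bore (within 3 mm) (horizontal distance between rod_tip and socket_mid_hole0 below 0.009 m and ((horizontal distance between stub_0_g and socket_mid_hole0 below 0.008 m and z of rod_tip in the frame of socket_mid_hole0 below -0.017 m) or (horizontal distance between stub_1_g and socket_mid_hole0 below 0.008 m and z of rod_tip in the frame of socket_mid_hole0 below -0.029 m) or (horizontal distance between stub_2_g and socket_mid_hole0 below 0.008 m and z of rod_tip in the frame of socket_mid_hole0 below -0.041 m) or (horizontal distance between stub_3_g and socket_mid_hole0 below 0.008 m and z of rod_tip in the frame of socket_mid_hole0 below -0.053 m))), for 0.1 s.
3. the depth rod's tip is at the bottom of the right socket's bore (within 3 mm) (horizontal distance between rod_tip and socket_right_hole0 below 0.009 m and ((horizontal distance between stub_0_g and socket_right_hole0 below 0.008 m and z of rod_tip in the frame of socket_right_hole0 below -0.017 m) or (horizontal distance between stub_1_g and socket_right_hole0 below 0.008 m and z of rod_tip in the frame of socket_right_hole0 below -0.029 m) or (horizontal distance between stub_2_g and socket_right_hole0 below 0.008 m and z of rod_tip in the frame of socket_right_hole0 below -0.041 m) or (horizontal distance between stub_3_g and socket_right_hole0 below 0.008 m and z of rod_tip in the frame of socket_right_hole0 below -0.053 m))), for 0.1 s.
4. with every fitted socket holding its matching pin flush, the tally lever is swung to its stop (((horizontal distance between pin_1_ring and socket_left_hole0 below 0.004 m and z of pin_1_ring in the frame of socket_left_hole0 between -0.003 and 0.003 m and angle between pin_1's own z axis and vertical below 0.2 rad) or (horizontal distance between pin_2_ring and socket_left_hole0 below 0.004 m and z of pin_2_ring in the frame of socket_left_hole0 between -0.003 and 0.003 m and angle between pin_2's own z axis and vertical below 0.2 rad) or (horizontal distance between pin_3_ring and socket_left_hole0 below 0.004 m and z of pin_3_ring in the frame of socket_left_hole0 between -0.003 and 0.003 m and angle between pin_3's own z axis and vertical below 0.2 rad) or (horizontal distance between pin_4_ring and socket_left_hole0 below 0.004 m and z of pin_4_ring in the frame of socket_left_hole0 between -0.003 and 0.003 m and angle between pin_4's own z axis and vertical below 0.2 rad)) and ((horizontal distance between pin_1_ring and socket_mid_hole0 below 0.004 m and z of pin_1_ring in the frame of socket_mid_hole0 between -0.003 and 0.003 m and angle between pin_1's own z axis and vertical below 0.2 rad) or (horizontal distance between pin_2_ring and socket_mid_hole0 below 0.004 m and z of pin_2_ring in the frame of socket_mid_hole0 between -0.003 and 0.003 m and angle between pin_2's own z axis and vertical below 0.2 rad) or (horizontal distance between pin_3_ring and socket_mid_hole0 below 0.004 m and z of pin_3_ring in the frame of socket_mid_hole0 between -0.003 and 0.003 m and angle between pin_3's own z axis and vertical below 0.2 rad) or (horizontal distance between pin_4_ring and socket_mid_hole0 below 0.004 m and z of pin_4_ring in the frame of socket_mid_hole0 between -0.003 and 0.003 m and angle between pin_4's own z axis and vertical below 0.2 rad)) and ((horizontal distance between pin_1_ring and socket_right_hole0 below 0.004 m and z of pin_1_ring in the frame of socket_right_hole0 between -0.003 and 0.003 m and angle between pin_1's own z axis and vertical below 0.2 rad) or (horizontal distance between pin_2_ring and socket_right_hole0 below 0.004 m and z of pin_2_ring in the frame of socket_right_hole0 between -0.003 and 0.003 m and angle between pin_2's own z axis and vertical below 0.2 rad) or (horizontal distance between pin_3_ring and socket_right_hole0 below 0.004 m and z of pin_3_ring in the frame of socket_right_hole0 between -0.003 and 0.003 m and angle between pin_3's own z axis and vertical below 0.2 rad) or (horizontal distance between pin_4_ring and socket_right_hole0 below 0.004 m and z of pin_4_ring in the frame of socket_right_hole0 between -0.003 and 0.003 m and angle between pin_4's own z axis and vertical below 0.2 rad)) and value of joint lever above 1.1 rad), for 0.1 s.
5. the tally lever has sprung back (value of joint lever below 0.1 rad), for 0.2 s.
At the end, for the whole second after the job is handed in: Each fitted socket holds a pin, its ring within 3 mm of the socket top and 4 mm of the axis, tilt under 0.2 rad; all other pins stand in rack holes, feet within 4 mm of the floor; the rod stands in its stand, tip within 6 mm of the floor, tilt under 0.15 rad; lever within 0.1 rad of rest; all still (((horizontal distance between pin_1_ring and socket_left_hole0 below 0.004 m and z of pin_1_ring in the frame of socket_left_hole0 between -0.003 and 0.003 m and angle between pin_1's own z axis and vertical below 0.2 rad) or (horizontal distance between pin_2_ring and socket_left_hole0 below 0.004 m and z of pin_2_ring in the frame of socket_left_hole0 between -0.003 and 0.003 m and angle between pin_2's own z axis and vertical below 0.2 rad) or (horizontal distance between pin_3_ring and socket_left_hole0 below 0.004 m and z of pin_3_ring in the frame of socket_left_hole0 between -0.003 and 0.003 m and angle between pin_3's own z axis and vertical below 0.2 rad) or (horizontal distance between pin_4_ring and socket_left_hole0 below 0.004 m and z of pin_4_ring in the frame of socket_left_hole0 between -0.003 and 0.003 m and angle between pin_4's own z axis and vertical below 0.2 rad)) and ((horizontal distance between pin_1_ring and socket_mid_hole0 below 0.004 m and z of pin_1_ring in the frame of socket_mid_hole0 between -0.003 and 0.003 m and angle between pin_1's own z axis and vertical below 0.2 rad) or (horizontal distance between pin_2_ring and socket_mid_hole0 below 0.004 m and z of pin_2_ring in the frame of socket_mid_hole0 between -0.003 and 0.003 m and angle between pin_2's own z axis and vertical below 0.2 rad) or (horizontal distance between pin_3_ring and socket_mid_hole0 below 0.004 m and z of pin_3_ring in the frame of socket_mid_hole0 between -0.003 and 0.003 m and angle between pin_3's own z axis and vertical below 0.2 rad) or (horizontal distance between pin_4_ring and socket_mid_hole0 below 0.004 m and z of pin_4_ring in the frame of socket_mid_hole0 between -0.003 and 0.003 m and angle between pin_4's own z axis and vertical below 0.2 rad)) and ((horizontal distance between pin_1_ring and socket_right_hole0 below 0.004 m and z of pin_1_ring in the frame of socket_right_hole0 between -0.003 and 0.003 m and angle between pin_1's own z axis and vertical below 0.2 rad) or (horizontal distance between pin_2_ring and socket_right_hole0 below 0.004 m and z of pin_2_ring in the frame of socket_right_hole0 between -0.003 and 0.003 m and angle between pin_2's own z axis and vertical below 0.2 rad) or (horizontal distance between pin_3_ring and socket_right_hole0 below 0.004 m and z of pin_3_ring in the frame of socket_right_hole0 between -0.003 and 0.003 m and angle between pin_3's own z axis and vertical below 0.2 rad) or (horizontal distance between pin_4_ring and socket_right_hole0 below 0.004 m and z of pin_4_ring in the frame of socket_right_hole0 between -0.003 and 0.003 m and angle between pin_4's own z axis and vertical below 0.2 rad)) and ((horizontal distance between pin_1_ring and socket_left_hole0 below 0.004 m and z of pin_1_ring in the frame of socket_left_hole0 between -0.003 and 0.003 m and angle between pin_1's own z axis and vertical below 0.2 rad) or (horizontal distance between pin_1_ring and socket_mid_hole0 below 0.004 m and z of pin_1_ring in the frame of socket_mid_hole0 between -0.003 and 0.003 m and angle between pin_1's own z axis and vertical below 0.2 rad) or (horizontal distance between pin_1_ring and socket_right_hole0 below 0.004 m and z of pin_1_ring in the frame of socket_right_hole0 between -0.003 and 0.003 m and angle between pin_1's own z axis and vertical below 0.2 rad) or (z of pin_1 in the frame of pin_rack below 0.018 m and x of pin_1 in the frame of pin_rack between -0.08 and 0.08 m and y of pin_1 in the frame of pin_rack between -0.005 and 0.005 m and angle between pin_1's own z axis and vertical below 0.25 rad)) and ((horizontal distance between pin_2_ring and socket_left_hole0 below 0.004 m and z of pin_2_ring in the frame of socket_left_hole0 between -0.003 and 0.003 m and angle between pin_2's own z axis and vertical below 0.2 rad) or (horizontal distance between pin_2_ring and socket_mid_hole0 below 0.004 m and z of pin_2_ring in the frame of socket_mid_hole0 between -0.003 and 0.003 m and angle between pin_2's own z axis and vertical below 0.2 rad) or (horizontal distance between pin_2_ring and socket_right_hole0 below 0.004 m and z of pin_2_ring in the frame of socket_right_hole0 between -0.003 and 0.003 m and angle between pin_2's own z axis and vertical below 0.2 rad) or (z of pin_2 in the frame of pin_rack below 0.018 m and x of pin_2 in the frame of pin_rack between -0.08 and 0.08 m and y of pin_2 in the frame of pin_rack between -0.005 and 0.005 m and angle between pin_2's own z axis and vertical below 0.25 rad)) and ((horizontal distance between pin_3_ring and socket_left_hole0 below 0.004 m and z of pin_3_ring in the frame of socket_left_hole0 between -0.003 and 0.003 m and angle between pin_3's own z axis and vertical below 0.2 rad) or (horizontal distance between pin_3_ring and socket_mid_hole0 below 0.004 m and z of pin_3_ring in the frame of socket_mid_hole0 between -0.003 and 0.003 m and angle between pin_3's own z axis and vertical below 0.2 rad) or (horizontal distance between pin_3_ring and socket_right_hole0 below 0.004 m and z of pin_3_ring in the frame of socket_right_hole0 between -0.003 and 0.003 m and angle between pin_3's own z axis and vertical below 0.2 rad) or (z of pin_3 in the frame of pin_rack below 0.018 m and x of pin_3 in the frame of pin_rack between -0.08 and 0.08 m and y of pin_3 in the frame of pin_rack between -0.005 and 0.005 m and angle between pin_3's own z axis and vertical below 0.25 rad)) and ((horizontal distance between pin_4_ring and socket_left_hole0 below 0.004 m and z of pin_4_ring in the frame of socket_left_hole0 between -0.003 and 0.003 m and angle between pin_4's own z axis and vertical below 0.2 rad) or (horizontal distance between pin_4_ring and socket_mid_hole0 below 0.004 m and z of pin_4_ring in the frame of socket_mid_hole0 between -0.003 and 0.003 m and angle between pin_4's own z axis and vertical below 0.2 rad) or (horizontal distance between pin_4_ring and socket_right_hole0 below 0.004 m and z of pin_4_ring in the frame of socket_right_hole0 between -0.003 and 0.003 m and angle between pin_4's own z axis and vertical below 0.2 rad) or (z of pin_4 in the frame of pin_rack below 0.018 m and x of pin_4 in the frame of pin_rack between -0.08 and 0.08 m and y of pin_4 in the frame of pin_rack between -0.005 and 0.005 m and angle between pin_4's own z axis and vertical below 0.25 rad)) and horizontal distance between rod_tip and rod_stand_hole0 below 0.006 m and z of depth_rod in the frame of rod_stand below 0.016 m and angle between depth_rod's own z axis and vertical below 0.15 rad and value of joint lever below 0.1 rad and linear speed of each of depth_rod, rod_stand, pin_rack, pin_1, pin_2, pin_3, pin_4 below 0.03 m/s); the robot touches nothing.
It fails at once if the tape roll is moved by more than 25 mm (distance of tape_roll from where it was at the start of the episode above 0.025 m).
It fails at once if the bottle is moved by more than 25 mm (distance of bottle from where it was at the start of the episode above 0.025 m).
It fails at once if the sanding block is moved by more than 25 mm (distance of sanding_block from where it was at the start of the episode above 0.025 m).
Of socket_left, socket_mid, socket_right only 2 to 3 are there at a start; the rules pass over those that are not, and their reading is None.
At some moment in a run one of rod_stand, pin_rack may be knocked a few centimetres aside while the robot is not near it.
It also fails if it takes over 210 s, if anything falls off the work surface, if the arm or the gripper's body presses on something with over 40 N, if the wrist force passes 120 N, or if a joint passes its speed limit or range.

## Working session

There is one attempt and no reset: what is moved stays moved. The work goes in short steps, Python scripts to look and compute and a shell command to move; the robot and the scene stay as the last step left them, time stands still between calls to the robot, and variables do not carry over. Pictures are saved under pics/ and viewed, at most 14 in all, crops included, and the job is handed in when it is done.

```bash
ls; mkdir -p pics; python3 - <<'E'
from bench import *
import cv2,numpy as np
s=state();print(s)
try: print(tcp_to_grasp)
except Exception as e: print(e)
for n in("scene","side","wrist"):
    m=camera_model(n);R=cv2.Rodrigues(np.array(m["rvec"]))[0]
    print(n,m["mtx"],(-R.T@np.array(m["tvec"]).ravel()),R[2])
    cv2.imwrite(f"pics/{n}0.png",camera(n))
E
```

```text
pics
{'t': 0.0, 'q': array([ 1.18791996e+00,  2.21262774e-01,  1.52761712e+00,  1.68006458e-06,
        1.39469908e+00, -1.26117156e-01]), 'joint_vel': array([-0.00066921, -0.00046601, -0.0007136 ,  0.00022772, -0.0005495 ,
        0.00086905]), 'effort': array([-1.25625695e-03, -4.94592476e+01, -3.87386513e+01,  6.99637877e-02,
        5.66013157e-02, -1.55401126e-04]), 'tcp_pos': array([158.49440712, 603.9212634 , 221.41138015]), 'orientation': array([[-9.67217878e-01,  2.53946893e-01, -7.43601862e-04],
       [ 2.53947857e-01,  9.67216157e-01, -1.84187548e-03],
       [ 2.51485179e-04, -1.97033100e-03, -9.99998027e-01]]), 'force': array([ 0.393394  , -1.01604777,  0.45275323]), 'torque': array([-0.02868158,  0.00100373, -0.0457104 ]), 'gripper_force': 0.0, 'width': 0.9994708635851703}
18.700000000000003
scene [[484.60473622   0.         319.3286486 ]
 [  0.         484.60473622 239.94756749]
 [  0.           0.           1.        ]] [135.90778441 494.48746777 733.17696636] [ 0.45591045 -0.56579892 -0.68703511]
side [[439.98967469   0.         317.26625746]
 [  0.         439.98967469 242.17264985]
 [  0.           0.           1.        ]] [ 331.58945349 -726.45832641  579.26411142] [ 0.27806839  0.77037883 -0.57375467]
wrist [[331.87795864   0.         322.28421697]
 [  0.         331.87795864 232.5212656 ]
 [  0.           0.           1.        ]] [ 91.83435414 620.75866604 384.63494886] [ 0.2428727  -0.06771133 -0.96769212]
```

View pics/scene0.png

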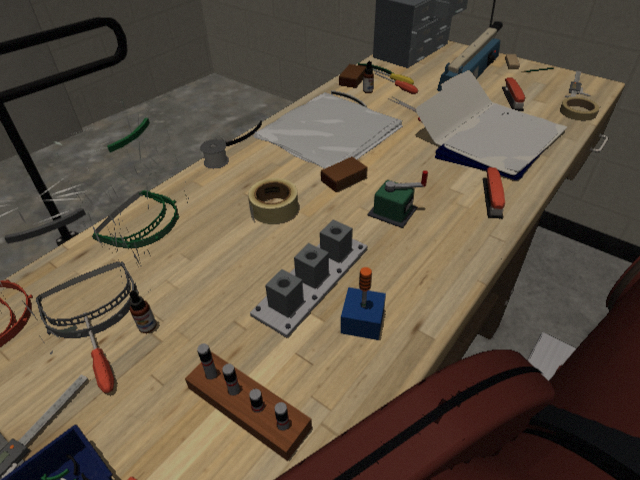

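View pics/side0.png

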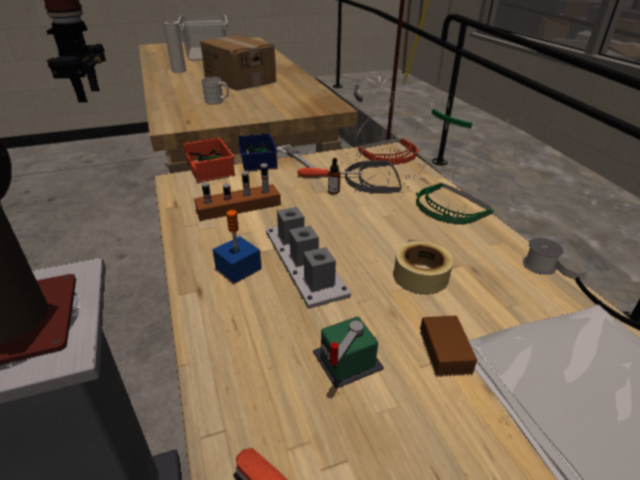

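Both views show three sockets fitted. Scene view: bores at about (285,283), (312,253), (337,228); rod handle top (366,270); pins from (205,350) to (281,408); lever post (424,173). Side view: bores (291,214), (305,233), (320,256). The rack, stand and counter are clear of the bystanders.

```bash
cat > h.py <<'E'
from bench import *
import cv2,numpy as np
def ray(n,px,m=None):
    m=m or camera_model(n);R=cv2.Rodrigues(np.array(m["rvec"],float))[0]
    C=-R.T@np.array(m["tvec"],float).ravel()
    p=cv2.undistortPoints(np.array([[px]],float),np.array(m["mtx"]),None)[0,0]
    return C,R.T@np.array([p[0],p[1],1.])
def onz(n,px,z,m=None):
    C,d=ray(n,px,m);return (C+d*(z-C[2])/d[2])[:2].round(1)
def proj(n,P,m=None):
    m=m or camera_model(n)
    return cv2.projectPoints(np.array(P,float).reshape(-1,1,3),np.array(m["rvec"]),np.array(m["tvec"]),np.array(m["mtx"]),None)[0][:,0].round(1)
def local(P):
    """world target TCP pos -> shift in tool axes, cm"""
    s=state();return (s["orientation"].T@(np.array(P)-s["tcp_pos"])/10).round(2)
E
python3 - <<'E'
from h import *
for nm,z,a,b in [("sL",74,(285,283),(291,214)),("sM",74,(312,253),(305,233)),("sR",74,(337,228),(320,256)),("rodtop",139,(366,270),(232,213)),("post",105,(424,173),(334,346)),
 ("pinA",106,(204,349),(265,167)),("pinB",94,(229,368),(246,177)),("pinC",82,(255,393),(227,187)),("pinD",70,(281,408),(207,186))]:
    print(nm,onz("scene",a,z),onz("side",b,z))
E
```

```text
sL [553.8  78.5] [558.4  73. ]
sM [562.3 -11. ] [563.7  -8.6]
sR [566.1 -97.6] [565.8 -93.2]
rodtop [422.8  16.5] [423.3  11.4]
post [ 499.  -328.4] [ 497.8 -336.9]
pinA [545.3 275.1] [548.4 257.7]
pinB [497.6 271.2] [496.5 243.3]
pinC [443.5 273.5] [446.4 230.2]
pinD [402.4 264. ] [403.7 274.8]
```

View pics/wrist0.png

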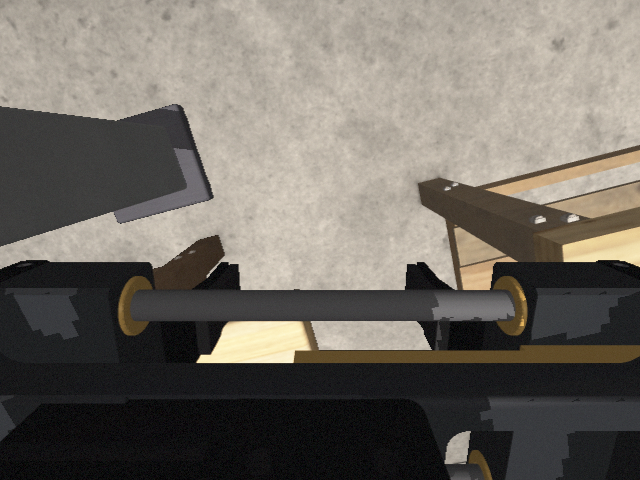

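```bash
python3 - <<'E'
from h import *
s=state();T=s["tcp_pos"];O=s["orientation"]
for x in (0,60,120,180): print(x,proj("wrist",[T+O@[x,0,0],T+O@[x,0,100],T+O@[x,50,100]]).tolist())
a=cv2.imread("pics/scene0.png")[325:460,170:320];b=cv2.imread("pics/side0.png")[145:230,185:295]
a=cv2.resize(a,(530,477),interpolation=cv2.INTER_CUBIC)
b=cv2.resize(b,(0,0),fx=4.5,fy=4.5,interpolation=cv2.INTER_CUBIC)
c=np.zeros((600,800,3),np.uint8)
a=cv2.resize(cv2.imread("pics/scene0.png")[330:435,175:315],None,fx=2.8,fy=2.8);b=cv2.resize(cv2.imread("pics/side0.png")[150:225,185:295],None,fx=3.6,fy=3.6)
c[:a.shape[0],:a.shape[1]]=a;c[:b.shape[0],400:400+b.shape[1]]=b
cv2.imwrite("pics/rack0.png",c[:300])
E
```

```text
0 [[324.8, 280.8], [324.2, 232.8], [385.2, 232.8]]
60 [[325.1, 164.9], [324.3, 157.8], [388.9, 157.8]]
120 [[325.3, 24.9], [324.4, 73.4], [393.1, 73.3]]
180 [[325.6, -147.8], [324.5, -22.3], [397.8, -22.4]]
```

View pics/rack0.png

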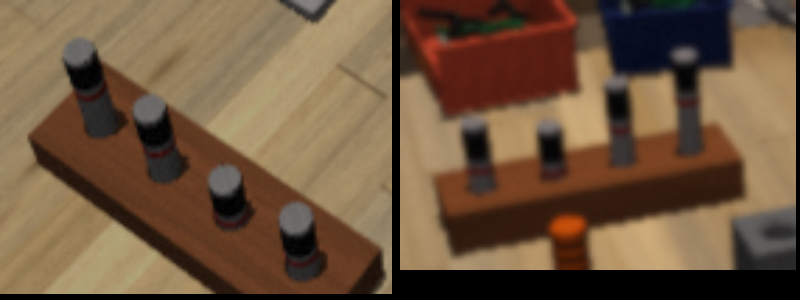

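Pin order from the far end is pin 4, 3, 1, 2, going by the red ring heights. In the crop the rings sit at (90,96), (160,153), (232,212) and (297,268).

```bash
python3 - <<'E'
from h import *
print(local([600,-10,245]),local([379,297,235]))
m=cv2.cvtColor(cv2.imread("pics/scene0.png"),cv2.COLOR_BGR2HSV)
for nm,z,a,b in [("p1",70,(256,391),(227,185)),("p2",82,(281,405),(206.5,183)),("p3",94,(228.5,368),(245.5,173)),("p4",106,(204,349),(264.5,166))]:
    print(nm,onz("scene",a,z),onz("side",b,z))
E
```

```text
[-58.29 -48.18  -2.27] [-29.12 -24.1   -1.3 ]
p1 [450.3 266.1] [451.1 263.7]
p2 [400.6 264.6] [403.1 267.3]
p3 [498.2 271.7] [500.  265.3]
p4 [545.3 275.1] [548.6 263.7]
```

```bash
python3 -m inch '[[[-3,-2.4,-0.1],[0,0,-2]],[[-6,-5,-0.2],[0,0,-4]],[[-9,-7.5,-0.4],[0,0,-6]],[[-12,-10,-0.6],[0,0,-8]],[[-15,-12.5,-0.8],[0,0,-10]],[[-18,-15,-1],[0,0,-12]],[[-21,-17.5,-1.2],[0,0,-14.7]],[[-24,-20,-1.4],[0,0,-14.7]],[[-27,-22.5,-1.5],[0,0,-14.7]],[[-29,-24,-1.6],[0,0,-14.7]]]' 8.7; python3 -c "
from h import *
print(state()['orientation'].round(3),local([600,-10,245]))"
```

```text
t: 0.98
tcp_pos: [379.6, 295.9, 238.6]
orientation: [[-1.0, 0.002, 0.001], [0.002, 1.0, -0.001], [-0.001, -0.001, -1.0]]
force: [-0.3, 0.4, 0.3]
width: 0.999
gripper_force: 0.0
[[-1.     0.002  0.001]
 [ 0.002  1.    -0.001]
 [-0.001 -0.001 -1.   ]] [-22.09 -30.55  -0.6 ]
```

```bash
python3 -m inch '[[[-2.2,-3,0],[0,0,0]],[[-4.5,-6,0],[0,0,0]],[[-7,-9.5,0],[0,0,0]],[[-9.4,-13,-0.2],[0,0,0]],[[-12,-16.5,-0.4],[0,0,0]],[[-14.5,-20,-0.6],[0,0,0]],[[-17,-23.5,-0.6],[0,0,0]],[[-19.5,-27,-0.6],[0,0,0]],[[-22,-30.5,-0.6],[0,0,0]],[[-22,-30.5,-0.6],[0,0,0]]]'; python3 -m inch '[[[0,0,0],[0,0,0]],[[0,0,0],[0,0,0]],[[0,0,0],[0,0,0]],[[0,0,0],[0,0,0]],[[0,0,0],[0,0,0]],[[0,0,0],[0,0,0]],[[0,0,0],[0,0,0]],[[0,0,0],[0,0,0]],[[0,0,0],[0,0,0]],[[0,0,0],[0,0,0]]]' ;python3 -c "
from h import *
im=camera('wrist');cv2.imwrite('pics/w1.png',im)
print(proj('wrist',[[558,75,74],[562,-10,74],[566,-95,74],[423,13,139]]).tolist())"
```

```text
t: 1.82
tcp_pos: [600.4, -11.7, 243.8]
orientation: [[-1.0, 0.004, 0.001], [0.004, 1.0, -0.002], [-0.001, -0.002, -1.0]]
force: [-1.3, 0.5, -0.8]
width: 1.002
gripper_force: 0.0
t: 2.65
tcp_pos: [598.2, -6.2, 244.6]
orientation: [[-1.0, 0.0, 0.0], [0.0, 1.0, -0.0], [-0.0, -0.0, -1.0]]
force: [-0.3, 1.3, 0.3]
width: 1.001
gripper_force: 0.0
[[405.7, 176.1], [320.2, 180.2], [235.3, 184.3], [351.7, -9.9]]
```

View pics/w1.png

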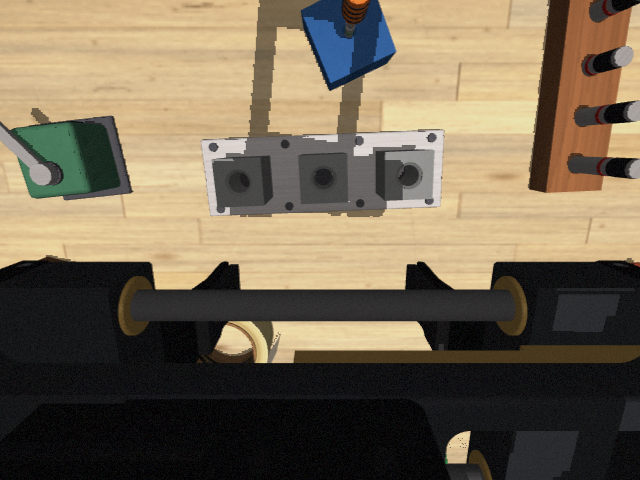

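The wrist view shows the bores at about (239,181), (323,177) and (409,175). The stand is at (350,35) and the rack is at the right edge.

```bash
python3 - <<'E'
from h import *
im=cv2.imread('pics/w1.png');g=cv2.cvtColor(im,cv2.COLOR_BGR2GRAY)
for n,(u,v) in zip("RML",[(239,181),(323,177),(409,175)]):
    r=g[v-14:v+15,u-14:u+15];print(r[::2,::2]) if n=="L" else 0
    c,_=cv2.findContours((r<45).astype(np.uint8),cv2.RETR_EXTERNAL,cv2.CHAIN_APPROX_NONE)
    for k in c:
        if cv2.contourArea(k)>60:
            (x,y),rad=cv2.minEnclosingCircle(k);p=(x+u-14,y+v-14);print(n,p,rad,onz("wrist",p,74))
m=cv2.inRange(cv2.cvtColor(im,cv2.COLOR_BGR2HSV),(100,120,40),(130,255,255))
k=max(cv2.findContours(m,cv2.RETR_EXTERNAL,cv2.CHAIN_APPROX_NONE)[0],key=cv2.contourArea)
print(cv2.minAreaRect(k), onz("wrist",(350,37),50))
# square corners of socket tops
print([onz("wrist",p,74).tolist() for p in [(298,153),(347,152),(349,202),(301,204)]])
# rod stand top in scene/side views
for n in("scene","side"):
    q=cv2.imread(f"pics/{n}0.png");h=cv2.cvtColor(q,cv2.COLOR_BGR2HSV)
    m=cv2.inRange(h,(4,170,90),(14,255,255));c=cv2.findContours(m,cv2.RETR_EXTERNAL,cv2.CHAIN_APPROX_NONE)[0]
    for k in c:
        x,y,w,hh=cv2.boundingRect(k)
        if cv2.contourArea(k)>60:print(n,x,y,w,hh,onz(n,(x+w/2-.5,y+hh/2-.5),118))
E
```

```text
R (239.0950412750244, 181.5991735458374) 10.191869735717773 [563.4 -91. ]
M (323.5, 176.5) 9.617792129516602 [558.3  -6.7]
[[ 71  75  75 151 150 149 150 149 148 150 148 150 148 149 149]
 [ 72  75  75  78 148 111 108 110 105 108  99 149 150 147 146]
 [ 75  72  71  64  73  79  60  47  73  96 109 112 142 147 147]
 [ 73  73  66  63  77  47  38  43  42  46  68 108 111 149 144]
 [ 73  68  63  84  73  42  42  42  44  46  49  87 106 119 147]
 [ 73  61  77  79  71  41  46  42  42  46  42  52 106 113 146]
 [ 74  62  78  70  32  45  39  44  46  38  43  47 107  97 147]
 [ 70  66  73  30  34  42  44  42  49  47  43  45  95 110 147]
 [ 67  60  29  35  49  48  43  47  43  45  41  55 108  80 147]
 [ 71  64  43  46  52  45  48  49  52  48  49  61 109  86 149]
 [ 74  67  57  49  48  46  49  51  51  51  52 108 109 138 147]
 [ 74  70  69  56  48  51  53  48  50  53 109 108 116 148 146]
 [ 71  72  66  69 108  66  54  53  89 110 110 117 146 146 149]
 [ 73  71  75  72 105 112 113 111 110 111 132 147 145 144 147]
 [ 72  78  69  76 146 138 137 130 146 147 149 148 148 143 148]]
L (407.5, 175.0) 9.962529182434082 [556.9  76.8]
((348.8343505859375, 35.09763717651367), (86.10384368896484, 78.05369567871094), 67.61986541748047) [427.2  18.9]
[[535.6, -31.6], [534.7, 16.3], [584.0, 19.2], [586.0, -29.6]]
scene 91 348 20 44 [632.2 394.5]
scene 360 267 12 9 [432.3   2.1]
scene 488 168 16 38 [ 349.9 -355.9]
scene 395 80 22 12 [ 733.  -645.2]
scene 507 78 17 22 [ 483.5 -800.3]
side 237 449 50 31 [ 360.7 -473.9]
side 424 317 51 44 [ 649.3 -388.6]
side 195 186 84 24 [448.7 106.8]
side 298 168 31 7 [645.  173.7]
side 183 137 51 39 [422.6 342.9]
```

```bash
python3 -m inch '[[[3,0.4,0.5],[0,0,0]],[[6.5,1,1],[0,0,0]],[[10,1.5,1.5],[0,0,0]],[[13,2,2],[0,0,0]],[[14.8,2.2,2.5],[0,0,0]],[[14.8,2.2,3],[0,0,0]],[[14.8,2.2,3],[0,0,0]],[[14.8,2.2,3],[0,0,0]],[[14.8,2.2,3],[0,0,0]],[[14.8,2.2,3],[0,0,0]]]'; python3 - <<'E'
from h import *
m=camera_model('wrist');print(state()['tcp_pos'])
im=camera('wrist');cv2.imwrite('pics/w2.png',im)
h=cv2.cvtColor(im,cv2.COLOR_BGR2HSV)
for lo,hi,z in[((3,150,60),(16,255,255),139),((100,120,40),(130,255,255),50)]:
    k=max(cv2.findContours(cv2.inRange(h,lo,hi),cv2.RETR_EXTERNAL,cv2.CHAIN_APPROX_NONE)[0],key=cv2.contourArea)
    print(cv2.boundingRect(k),cv2.minAreaRect(k))
E
```

```text
t: 3.53
tcp_pos: [451.2, 15.5, 215.0]
orientation: [[-1.0, 0.0, 0.001], [0.0, 1.0, -0.0], [-0.001, -0.0, -1.0]]
force: [0.6, 0.4, 0.4]
width: 1.003
gripper_force: 0.0
[451.19217587  15.46974148 214.95543549]
(529, 132, 77, 130) ((566.6581420898438, 196.45814514160156), (61.418819427490234, 137.28079223632812), 6.981057643890381)
(279, 140, 93, 93) ((326.434326171875, 186.9306640625), (71.64888000488281, 71.64888000488281), 64.98310852050781)
```

View pics/w2.png

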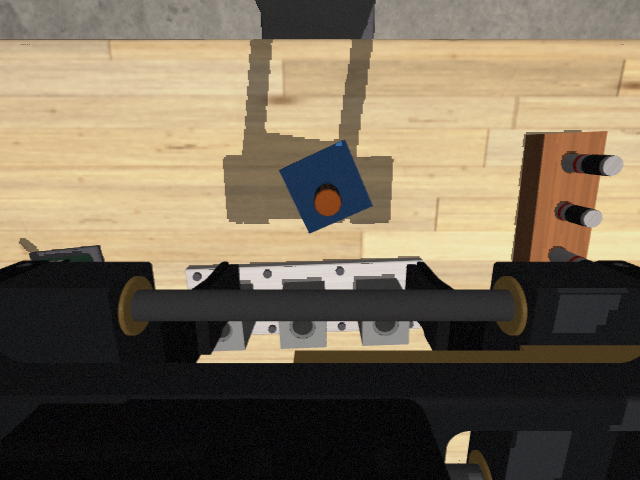

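The rod handle's top is at (327,202), nearly above the middle of the stand at (326,187).

```bash
python3 - <<'E'
from h import *
im=cv2.imread('pics/w2.png');h=cv2.cvtColor(im,cv2.COLOR_BGR2HSV)[170:230,295:360]
k=max(cv2.findContours(cv2.inRange(h,(3,120,50),(18,255,255)),cv2.RETR_EXTERNAL,cv2.CHAIN_APPROX_NONE)[0],key=cv2.contourArea)
x,y,w,hh=cv2.boundingRect(k);print(x+295,y+170,w,hh)
print(onz('wrist',(327,201.5),139),onz('wrist',(326,187),50))
# rack pin tops seen
print([onz('wrist',p,z) for p,z in[((612,165),82),((592,219),70)]])
E
```

```text
314 185 27 31
[420.9  17.5] [421.   17.6]
[array([398.2, 267. ]), array([449. , 269.4])]
```

```bash
python3 -m inch '[[[1.5,0.1,0],[0,0,0]],[[3,0.2,1],[0,0,0]],[[3,0.2,3],[0,0,0]],[[3,0.2,5],[0,0,0]],[[3,0.2,7],[0,0,0]],[[3,0.2,9],[0,0,0]],[[3,0.2,10.4],[0,0,0]],[[3,0.2,11.2],[0,0,0]],[[3,0.2,11.2],[0,0,0]],[[3,0.2,11.2],[0,0,0]]]' 6; python3 -m inch '[[[0,0,0],[0,0,0]],[[0,0,0],[0,0,0]],[[0,0,0],[0,0,0]],[[0,0,0],[0,0,0]],[[0,0,0],[0,0,0]],[[0,0,0],[0,0,0]],[[0,0,0],[0,0,0]],[[0,0,0],[0,0,0]],[[0,0,0],[0,0,0]],[[0,0,0],[0,0,0]]]' 0
```

```text
t: 4.42
tcp_pos: [420.5, 17.6, 102.7]
orientation: [[-1.0, 0.0, -0.001], [0.0, 1.0, 0.0], [0.001, 0.0, -1.0]]
force: [0.9, -0.2, -0.1]
width: 0.69
gripper_force: 0.0
t: 5.25
tcp_pos: [420.3, 17.6, 102.6]
orientation: [[-1.0, 0.0, 0.0], [0.0, 1.0, -0.0], [-0.0, -0.0, -1.0]]
force: [-0.2, 0.4, 1.3]
width: 0.222
gripper_force: 30.0
```

```bash
python3 -m inch '[[[0,0,-1],[0,0,0]],[[0,0,-3],[0,0,0]],[[0,0,-5],[0,0,0]],[[0,0,-7],[0,0,0]],[[0,0,-9],[0,0,0]],[[-2,1,-9.8],[0,0,0]],[[-5,2,-9.8],[0,0,0]],[[-8,3.5,-9.8],[0,0,0]],[[-11,5,-9.8],[0,0,0]],[[-13,5.6,-9.8],[0,0,0]]]'; python3 -m inch '[[[-0.7,0.3,0],[0,0,0]],[[-0.7,0.3,0],[0,0,0]],[[-0.7,0.3,0],[0,0,0]],[[-0.7,0.3,0],[0,0,0]],[[-0.7,0.3,0],[0,0,0]],[[-0.7,0.3,0],[0,0,0]],[[-0.7,0.3,0],[0,0,0]],[[-0.7,0.3,0],[0,0,0]],[[-0.7,0.3,0],[0,0,0]],[[-0.7,0.3,0],[0,0,0]]]'; python3 - <<'E'
from h import *
T=state()['tcp_pos']
a=camera('scene');b=camera('side')
tip=T-[0,0,92.6]
c=[]
for n,i in(("scene",a),("side",b)):
    p=proj(n,[tip])[0];q=proj(n,[[557,77,74]])[0];print(n,p,q)
    u,v=p.astype(int);c.append(cv2.resize(i[v-50:v+50,u-40:u+40],None,fx=5,fy=5))
cv2.imwrite("pics/tip1.png",np.hstack(c))
E
```

```text
t: 6.08
tcp_pos: [552.3, 75.3, 201.2]
orientation: [[-1.0, -0.0, 0.001], [-0.0, 1.0, 0.001], [-0.001, 0.001, -1.0]]
force: [-0.3, -0.5, -0.8]
width: 0.224
gripper_force: 30.0
t: 6.92
tcp_pos: [557.2, 76.6, 200.7]
orientation: [[-1.0, 0.0, 0.0], [0.0, 1.0, 0.0], [-0.0, 0.0, -1.0]]
force: [-0.1, -0.0, -1.3]
width: 0.223
gripper_force: 30.0
scene [282.9 268.7] [284.2 281.7]
side [289.5 199.8] [289.9 213.2]
```

View pics/tip1.png

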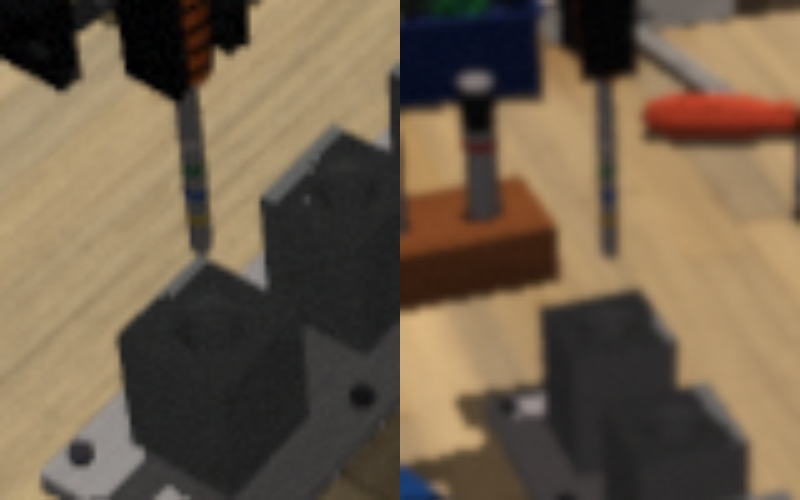

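The scene crop shows the tip at (202,252) where predicted, hanging straight above the left socket. I'll go down in steps and watch the force.

```bash
python3 -m inch '[[[0,0,1],[0,0,0]],[[0,0,2],[0,0,0]],[[0,0,3],[0,0,0]],[[0,0,3.6],[0,0,0]],[[0,0,4],[0,0,0]],[[0,0,4.3],[0,0,0]],[[0,0,4.5],[0,0,0]],[[0,0,4.7],[0,0,0]],[[0,0,4.9],[0,0,0]],[[0,0,5.1],[0,0,0]]]'; python3 -m inch '[[[0,0,0.1],[0,0,0]],[[0,0,0.2],[0,0,0]],[[0,0,0.3],[0,0,0]],[[0,0,0.4],[0,0,0]],[[0,0,0.5],[0,0,0]],[[0,0,0.5],[0,0,0]],[[0,0,0.5],[0,0,0]],[[0,0,0.5],[0,0,0]],[[0,0,0.5],[0,0,0]],[[0,0,0.5],[0,0,0]]]'
```

```text
t: 7.85
tcp_pos: [557.5, 76.7, 149.8]
orientation: [[-1.0, 0.0, 0.001], [0.0, 1.0, -0.0], [-0.001, -0.0, -1.0]]
force: [0.2, 0.5, -1.1]
width: 0.219
gripper_force: 30.0
t: 8.68
tcp_pos: [557.3, 76.7, 144.6]
orientation: [[-1.0, 0.0, 0.0], [0.0, 1.0, -0.0], [-0.0, -0.0, -1.0]]
force: [0.5, -1.2, -1.3]
width: 0.218
gripper_force: 30.0
```

```bash
python3 -m inch '[[[0,0,0.2],[0,0,0]],[[0,0,0.4],[0,0,0]],[[0,0,0.6],[0,0,0]],[[0,0,0.8],[0,0,0]],[[0,0,0.9],[0,0,0]],[[0,0,1],[0,0,0]],[[0,0,1.1],[0,0,0]],[[0,0,1.2],[0,0,0]],[[0,0,1.2],[0,0,0]],[[0,0,1.2],[0,0,0]]]'
```

```text
t: 9.52
tcp_pos: [557.2, 76.7, 132.5]
orientation: [[-1.0, 0.0, -0.0], [0.0, 1.0, -0.0], [0.0, -0.0, -1.0]]
force: [-0.4, -0.0, -0.3]
width: 0.223
gripper_force: 30.0
```

Not 32 mm; the next candidate is 44 mm.

```bash
python3 -m inch '[[[0,0,0.2],[0,0,0]],[[0,0,0.4],[0,0,0]],[[0,0,0.6],[0,0,0]],[[0,0,0.8],[0,0,0]],[[0,0,0.9],[0,0,0]],[[0,0,1],[0,0,0]],[[0,0,1.1],[0,0,0]],[[0,0,1.2],[0,0,0]],[[0,0,1.2],[0,0,0]],[[0,0,1.2],[0,0,0]]]'
```

```text
t: 10.35
tcp_pos: [557.2, 76.7, 120.5]
orientation: [[-1.0, 0.0, -0.0], [0.0, 1.0, -0.0], [0.0, -0.0, -1.0]]
force: [-0.2, 0.6, -0.6]
width: 0.222
gripper_force: 30.0
```

```bash
python3 -m inch '[[[0,0,0.2],[0,0,0]],[[0,0,0.4],[0,0,0]],[[0,0,0.6],[0,0,0]],[[0,0,0.7],[0,0,0]],[[0,0,0.8],[0,0,0]],[[0,0,0.9],[0,0,0]],[[0,0,1],[0,0,0]],[[0,0,1.1],[0,0,0]],[[0,0,1.15],[0,0,0]],[[0,0,1.15],[0,0,0]]]'
```

```text
t: 11.18
tcp_pos: [558.1, 76.7, 110.3]
orientation: [[-1.0, 0.0, 0.002], [0.0, 1.0, 0.0], [-0.002, 0.0, -1.0]]
force: [-0.9, 0.9, 5.0]
width: 0.221
gripper_force: 30.0
```

The left bore bottoms out at 110.3, where 110.6 was predicted, so it is 56 mm deep: pin 4. Middle next.

```bash
python3 -m inch '[[[0,0,0],[0,0,0]],[[0,0,0],[0,0,0]],[[0,0,0],[0,0,0]],[[0,0,-2],[0,0,0]],[[0,0,-4],[0,0,0]],[[0,0,-6],[0,0,0]],[[0,0,-8],[0,0,0]],[[-0.1,-2,-9.1],[0,0,0]],[[-0.2,-5,-9.1],[0,0,0]],[[-0.3,-8.4,-9.1],[0,0,0]]]';python3 -m inch '[[[0,0,0],[0,0,0]],[[0,0,0],[0,0,0]],[[0,0,0],[0,0,0]],[[0,0,1],[0,0,0]],[[0,0,2],[0,0,0]],[[0,0,3],[0,0,0]],[[0,0,4],[0,0,0]],[[0,0,4.5],[0,0,0]],[[0,0,4.8],[0,0,0]],[[0,0,5.1],[0,0,0]]]'
```

```text
t: 12.02
tcp_pos: [560.9, -7.1, 201.4]
orientation: [[-1.0, -0.003, 0.003], [-0.003, 1.0, -0.0], [-0.003, -0.0, -1.0]]
force: [0.7, -0.9, -1.6]
width: 0.222
gripper_force: 29.9
t: 12.85
tcp_pos: [560.0, -7.1, 148.3]
orientation: [[-1.0, -0.0, -0.001], [-0.0, 1.0, 0.0], [0.001, 0.0, -1.0]]
force: [-0.3, 0.0, 0.2]
width: 0.222
gripper_force: 30.0
```

```bash
python3 -m inch '[[[0,0,0.1],[0,0,0]],[[0,0,0.2],[0,0,0]],[[0,0,0.3],[0,0,0]],[[0,0,0.4],[0,0,0]],[[0,0,0.4],[0,0,0]],[[0,0,0.4],[0,0,0]],[[0,0,0.4],[0,0,0]],[[0,0,0.4],[0,0,0]],[[0,0,0.4],[0,0,0]],[[0,0,0.4],[0,0,0]]]'
```

```text
t: 13.68
tcp_pos: [560.2, -7.3, 145.1]
orientation: [[-1.0, 0.0, 0.0], [0.0, 1.0, -0.0], [-0.0, -0.0, -1.0]]
force: [0.1, -0.3, -0.5]
width: 0.216
gripper_force: 30.0
```

```bash
python3 -m inch '[[[0,0,0.2],[0,0,0]],[[0,0,0.4],[0,0,0]],[[0,0,0.6],[0,0,0]],[[0,0,0.8],[0,0,0]],[[0,0,0.9],[0,0,0]],[[0,0,1],[0,0,0]],[[0,0,1.1],[0,0,0]],[[0,0,1.2],[0,0,0]],[[0,0,1.2],[0,0,0]],[[0,0,1.2],[0,0,0]]]'
```

```text
t: 14.52
tcp_pos: [561.0, -7.4, 134.3]
orientation: [[-1.0, 0.0, 0.002], [0.0, 1.0, -0.0], [-0.002, -0.0, -1.0]]
force: [-1.4, 0.6, 5.1]
width: 0.222
gripper_force: 30.0
```

Middle bore: 32 mm, pin 2. Right next.

```bash
python3 -m inch '[[[0,0,0],[0,0,0]],[[0,0,0],[0,0,0]],[[0,0,0],[0,0,0]],[[0,0,-2],[0,0,0]],[[0,0,-4],[0,0,0]],[[0,0,-6],[0,0,0]],[[0,0,-6.7],[0,0,0]],[[-0.1,-2,-6.7],[0,0,0]],[[-0.2,-5,-6.7],[0,0,0]],[[-0.3,-8.4,-6.7],[0,0,0]]]';python3 -m inch '[[[0,0,0],[0,0,0]],[[0,0,0],[0,0,0]],[[0,0,0],[0,0,0]],[[0,0,1],[0,0,0]],[[0,0,2],[0,0,0]],[[0,0,3],[0,0,0]],[[0,0,4],[0,0,0]],[[0,0,4.5],[0,0,0]],[[0,0,4.8],[0,0,0]],[[0,0,5.1],[0,0,0]]]';  python3 -m inch '[[[0,0,0.1],[0,0,0]],[[0,0,0.2],[0,0,0]],[[0,0,0.3],[0,0,0]],[[0,0,0.4],[0,0,0]],[[0,0,0.4],[0,0,0]],[[0,0,0.4],[0,0,0]],[[0,0,0.4],[0,0,0]],[[0,0,0.4],[0,0,0]],[[0,0,0.4],[0,0,0]],[[0,0,0.4],[0,0,0]]]'
```

```text
t: 15.35
tcp_pos: [563.2, -91.0, 199.7]
orientation: [[-1.0, -0.002, 0.0], [-0.002, 1.0, 0.0], [-0.0, 0.0, -1.0]]
force: [1.1, 0.1, -1.3]
width: 0.22
gripper_force: 29.9
t: 16.18
tcp_pos: [563.0, -91.1, 148.3]
orientation: [[-1.0, -0.0, -0.001], [-0.0, 1.0, 0.0], [0.001, 0.0, -1.0]]
force: [0.5, -1.3, -0.5]
width: 0.22
gripper_force: 29.9
t: 17.02
tcp_pos: [563.2, -91.3, 145.1]
orientation: [[-1.0, 0.0, 0.0], [0.0, 1.0, -0.0], [-0.0, -0.0, -1.0]]
force: [0.2, 0.4, -0.7]
width: 0.222
gripper_force: 29.9
```

Not 20 mm, so by elimination it should be 44 mm. Confirming.

```bash
python3 -m inch '[[[0,0,0.4],[0,0,0]],[[0,0,0.8],[0,0,0]],[[0,0,1.2],[0,0,0]],[[0,0,1.6],[0,0,0]],[[0,0,1.9],[0,0,0]],[[0,0,2.1],[0,0,0]],[[0,0,2.3],[0,0,0]],[[0,0,2.4],[0,0,0]],[[0,0,2.4],[0,0,0]],[[0,0,2.4],[0,0,0]]]'; python3 - <<'E'
from h import *
a=camera('scene');b=camera('side');cv2.imwrite("pics/scene1.png",a);cv2.imwrite("pics/side1.png",b)
for n in("scene","side"):
    d=cv2.absdiff(cv2.imread(f"pics/{n}0.png"),cv2.imread(f"pics/{n}1.png")).max(2)
    m=cv2.morphologyEx((d>40).astype(np.uint8),cv2.MORPH_OPEN,np.ones((3,3)))
    print(n,[cv2.boundingRect(k) for k in cv2.findContours(m,cv2.RETR_EXTERNAL,cv2.CHAIN_APPROX_NONE)[0] if cv2.contourArea(k)>40])
E
```

```text
t: 17.85
tcp_pos: [563.9, -91.5, 122.3]
orientation: [[-1.0, 0.0, 0.002], [0.0, 1.0, -0.0], [-0.002, -0.0, -1.0]]
force: [-1.5, -0.6, 4.9]
width: 0.22
gripper_force: 30.0
scene [(275, 383, 145, 97), (385, 350, 151, 130), (325, 273, 15, 12), (304, 245, 22, 14), (537, 237, 93, 143), (329, 226, 135, 134), (335, 224, 14, 16), (417, 0, 223, 246), (396, 0, 30, 6), (287, 0, 106, 221)]
side [(11, 335, 24, 19), (168, 278, 181, 50), (292, 272, 48, 32), (286, 261, 10, 12), (33, 260, 67, 72), (306, 250, 16, 15), (226, 210, 13, 44), (0, 162, 12, 37), (8, 146, 21, 14), (284, 144, 78, 118), (151, 0, 206, 132), (44, 0, 62, 103), (0, 0, 44, 138)]
```

View pics/scene1.png

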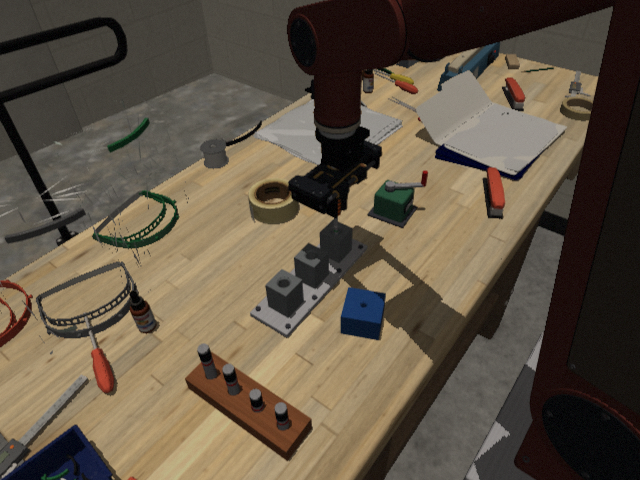

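Contact at 122.3, so the right bore is 44 mm: pin 3. The scene shows nothing disturbed, and the stand's hole is at (363,306). Back to the stand with a look first.

```bash
python3 -m inch '[[[0,0,0],[0,0,0]],[[0,0,0],[0,0,0]],[[0,0,-2.5],[0,0,0]],[[0,0,-5.5],[0,0,0]],[[0,0,-8.5],[0,0,0]],[[2,2,-8.5],[0,0,0]],[[4.3,4.5,-8.5],[0,0,0]],[[6.5,7,-8.5],[0,0,0]],[[8.5,9,-8.5],[0,0,0]],[[10.3,10.9,-8.5],[0,0,0]]]';python3 -m inch '[[[0,0,0],[0,0,0]],[[0,0,0],[0,0,0]],[[0,0,0],[0,0,0]],[[0,0,0],[0,0,0]],[[0,0,0],[0,0,0]],[[0,0,0],[0,0,0]],[[0,0,0],[0,0,0]],[[0,0,0],[0,0,0]],[[0,0,0],[0,0,0]],[[0,0,0],[0,0,0]]]'; python3 - <<'E'
from h import *
im=camera('wrist');cv2.imwrite('pics/w3.png',im)
h=cv2.cvtColor(im,cv2.COLOR_BGR2HSV)
k=max(cv2.findContours(cv2.inRange(h,(100,120,40),(130,255,255)),cv2.RETR_EXTERNAL,cv2.CHAIN_APPROX_NONE)[0],key=cv2.contourArea)
r=cv2.minAreaRect(k);print(r,onz('wrist',r[0],50))
T=state()['tcp_pos'];print(proj('wrist',[[421,17.5,50],T-[0,0,92.6]]))
cv2.imwrite('pics/w3c.png',cv2.resize(im[80:280,220:440],None,fx=3,fy=3))
E
```

```text
t: 18.78
tcp_pos: [458.9, 18.7, 205.9]
orientation: [[-1.0, 0.0, 0.0], [0.0, 1.0, 0.0], [-0.0, 0.0, -1.0]]
force: [-0.2, 0.3, -0.5]
width: 0.218
gripper_force: 29.9
t: 19.62
tcp_pos: [460.3, 17.6, 206.0]
orientation: [[-1.0, 0.0, -0.0], [0.0, 1.0, 0.0], [0.0, 0.0, -1.0]]
force: [-0.0, 0.6, -0.8]
width: 0.219
gripper_force: 29.9
((323.8453369140625, 178.40206909179688), (74.12027740478516, 74.52640533447266), 66.03751373291016) [420.9  17.6]
[[323.8 178.5]
 [324.1 235.6]]
```

View pics/w3c.png

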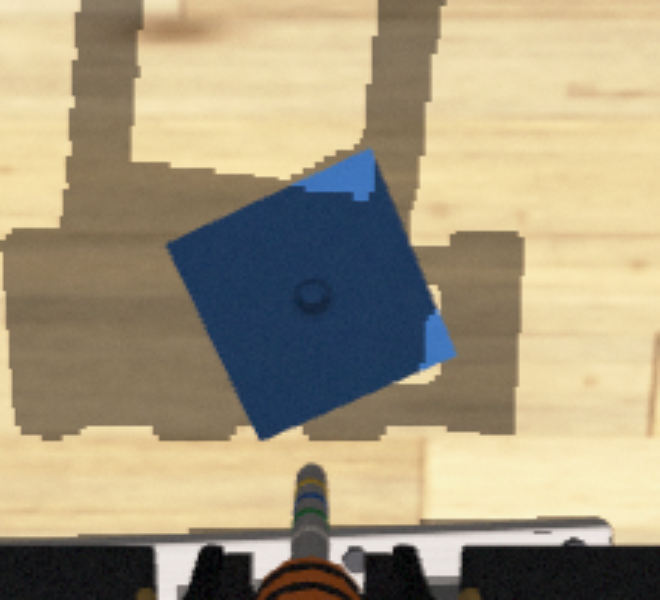

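The stand's hole is at crop (311,294), exactly where it was before. The tip hangs true at (312,465).

```bash
python3 -m inch '[[[1.5,0,0],[0,0,0]],[[3,0,0],[0,0,0]],[[3.94,0,0],[0,0,0]],[[3.94,0,0],[0,0,0]],[[3.94,0,2],[0,0,0]],[[3.94,0,4],[0,0,0]],[[3.94,0,5.4],[0,0,0]],[[3.94,0,6],[0,0,0]],[[3.94,0,6.6],[0,0,0]],[[3.94,0,7.2],[0,0,0]]]'; python3 -m inch '[[[0,0,0.4],[0,0,0]],[[0,0,0.9],[0,0,0]],[[0,0,1.4],[0,0,0]],[[0,0,1.9],[0,0,0]],[[0,0,2.4],[0,0,0]],[[0,0,2.7],[0,0,0]],[[0,0,2.9],[0,0,0]],[[0,0,3],[0,0,0]],[[0,0,3],[0,0,0]],[[0,0,3],[0,0,0]]]'
```

```text
t: 20.5
tcp_pos: [421.5, 17.6, 134.3]
orientation: [[-1.0, 0.0, 0.001], [0.0, 1.0, -0.0], [-0.001, -0.0, -1.0]]
force: [-0.7, 0.4, -0.3]
width: 0.219
gripper_force: 29.9
t: 21.33
tcp_pos: [421.0, 17.7, 104.2]
orientation: [[-1.0, 0.0, 0.0], [0.0, 1.0, -0.0], [-0.0, -0.0, -1.0]]
force: [-0.1, 0.9, -0.8]
width: 0.223
gripper_force: 29.9
```

```bash
python3 -m inch '[[[0,0,0],[0,0,0]],[[0,0,0],[0,0,0]],[[0,0,0],[0,0,0]],[[0,0,0],[0,0,0]],[[0,0,-1],[0,0,0]],[[0,0,-3],[0,0,0]],[[0,0,-6],[0,0,0]],[[0,0,-9],[0,0,0]],[[0,0,-12],[0,0,0]],[[0,0,-15],[0,0,0]]]' 5; python3 -m inch '[[[-1.5,3,0],[0,0,0]],[[-3,6,0],[0,0,0]],[[-5,9,0],[0,0,0]],[[-7,12.5,0],[0,0,0]],[[-9,16,0],[0,0,0]],[[-11,19.5,0],[0,0,0]],[[-13,22.5,0],[0,0,0]],[[-13.9,24.8,0],[0,0,0]],[[-13.9,24.8,0],[0,0,0]],[[-13.9,24.8,0],[0,0,0]]]'; cat > rack.py <<'E'
from h import *
import sys
im=camera('wrist');cv2.imwrite(sys.argv[1],im)
h=cv2.cvtColor(im,cv2.COLOR_BGR2HSV)
# wood-brown rack mask, for rack outline
m=cv2.inRange(h,(2,110,40),(14,220,190))
k=max(cv2.findContours(m[:262],cv2.RETR_EXTERNAL,cv2.CHAIN_APPROX_NONE)[0],key=cv2.contourArea)
print(cv2.minAreaRect(k),cv2.boundingRect(k))
print(state()['tcp_pos'].round(1),proj('wrist',[[400,266,82],[450,267,70],[499,267,94],[548,267,106]]).tolist())
E
python3 rack.py pics/w4.png
```

```text
t: 22.17
tcp_pos: [420.6, 17.7, 256.4]
orientation: [[-1.0, 0.0, 0.001], [0.0, 1.0, -0.0], [-0.001, -0.0, -1.0]]
force: [0.8, -0.7, 0.3]
width: 0.57
gripper_force: 0.0
t: 23.0
tcp_pos: [559.7, 266.6, 254.0]
orientation: [[-1.0, -0.002, -0.001], [-0.002, 1.0, -0.001], [0.001, -0.001, -1.0]]
force: [0.1, -1.1, -1.0]
width: 0.573
gripper_force: 0.0
((326.740478515625, 122.95767974853516), (199.103759765625, 54.53959274291992), 86.72950744628906) (294, 25, 64, 199)
[559.5 265.7 254.2] [[324.6, 43.4], [325.5, 103.7], [325.5, 155.5], [325.5, 208.7]]
```

View pics/w4.png

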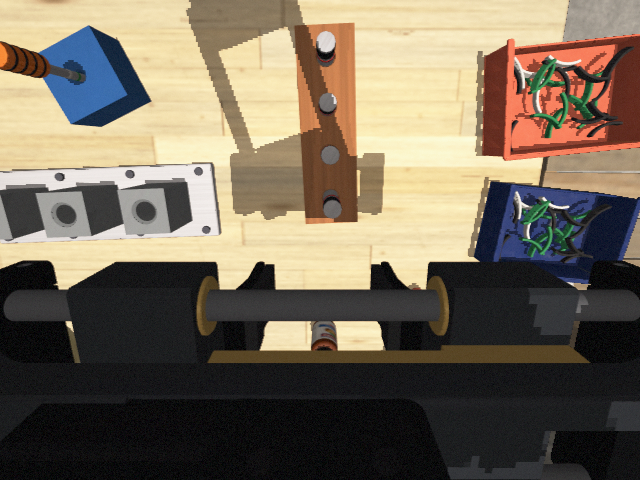

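Pin tops, from the near end: pin 2 (326,42), pin 1 (328,102), pin 3 (330,154), pin 4 (332,204). The bottle is just beyond the rack's far end and the rod stands in its stand.

```bash
python3 - <<'E'
from h import *
g=cv2.cvtColor(cv2.imread('pics/w4.png'),cv2.COLOR_BGR2HSV)
for n,p,z in[("p2",(326,42),82),("p1",(328,102),70),("p3",(330,154),94),("p4",(332,204),106)]:
    u,v=p;r=g[v-15:v+16,u-15:u+16];m=((r[...,1]<60)&(r[...,2]>75)).astype(np.uint8)
    k=max(cv2.findContours(m,cv2.RETR_EXTERNAL,cv2.CHAIN_APPROX_NONE)[0],key=cv2.contourArea)
    x,y,w,h=cv2.boundingRect(k);q=(x+u-15+w/2-.5,y+v-15+h/2-.5)
    print(n,q,w,h,onz('wrist',q,z),onz('wrist',p,z))
print("bottle",onz('scene',(147,325),0),onz('scene',(135,293),102),state()['tcp_pos'])
E
```

```text
p2 (325.5, 41.5) 20 22 [398.4 266.8] [398.8 267.2]
p1 (327.5, 102.0) 18 19 [448.5 269. ] [448.5 269.4]
p3 (330.0, 155.0) 19 19 [498.5 271.2] [497.6 271.2]
p4 (332.0, 208.5) 19 18 [547.8 273.2] [543.5 273.2]
bottle [740.1 266.4] [728.  267.8] [559.54634636 265.65234312 254.15105027]
```

```bash
python3 -m inch '[[[0.6,0.4,3],[0,0,0]],[[1.2,0.75,6],[0,0,0]],[[1.2,0.75,9],[0,0,0]],[[1.2,0.75,11],[0,0,0]],[[1.2,0.75,13],[0,0,0]],[[1.2,0.75,15],[0,0,0]],[[1.2,0.75,17],[0,0,0]],[[1.2,0.75,18.1],[0,0,0]],[[1.2,0.75,18.1],[0,0,0]],[[1.2,0.75,18.1],[0,0,0]]]' 5; python3 -m inch '[[[0,0,0],[0,0,0]],[[0,0,0],[0,0,0]],[[0,0,0],[0,0,0]],[[0,0,0],[0,0,0]],[[0,0,0],[0,0,0]],[[0,0,0],[0,0,0]],[[0,0,0],[0,0,0]],[[0,0,0],[0,0,0]],[[0,0,0],[0,0,0]],[[0,0,0],[0,0,0]]]' 0
```

```text
t: 23.88
tcp_pos: [547.7, 272.3, 73.4]
orientation: [[-1.0, 0.001, -0.001], [0.001, 1.0, -0.0], [0.001, -0.0, -1.0]]
force: [0.6, 0.3, -0.9]
width: 0.577
gripper_force: 0.0
t: 24.72
tcp_pos: [548.1, 273.6, 73.3]
orientation: [[-1.0, 0.0, 0.001], [0.0, 1.0, 0.001], [-0.001, 0.001, -1.0]]
force: [-0.1, 1.3, 1.7]
width: 0.198
gripper_force: 29.8
```

```bash
python3 -m inch '[[[0,0,-1],[0,0,0]],[[0,0,-3],[0,0,0]],[[0,0,-6],[0,0,0]],[[0,0,-9],[0,0,0]],[[0,-2,-9],[0,0,0]],[[0,-5.5,-9],[0,0,0]],[[0,-9,-9],[0,0,0]],[[-0.3,-12.5,-9],[0,0,0]],[[-0.6,-16,-9],[0,0,0]],[[-0.9,-19.6,-9],[0,0,0]]]'; python3 -m inch '[[[0,0,0],[0,0,0]],[[0,0,0],[0,0,0]],[[0,0,0],[0,0,0]],[[0,0,0.5],[0,0,0]],[[0,0,1],[0,0,0]],[[0,0,1.5],[0,0,0]],[[0,0,2],[0,0,0]],[[0,0,2.4],[0,0,0]],[[0,0,2.4],[0,0,0]],[[0,0,2.4],[0,0,0]]]'; python3 - <<'E'
from h import *
T=state()['tcp_pos'];print(T)
c=[]
for n in("scene","side"):
    i=camera(n);p=proj(n,[T-[0,0,59.3]])[0];u,v=p.astype(int);print(n,p,proj(n,[[557.3,76.8,74]]))
    c.append(cv2.convertScaleAbs(cv2.resize(i[v-40:v+40,u-40:u+40],None,fx=5,fy=5),alpha=1.8))
cv2.imwrite("pics/ins1.png",np.hstack(c))
E
```

```text
t: 25.55
tcp_pos: [556.2, 75.4, 163.4]
orientation: [[-1.0, -0.0, -0.001], [-0.0, 1.0, -0.001], [0.001, -0.001, -1.0]]
force: [0.4, -0.3, -0.3]
width: 0.198
gripper_force: 29.7
t: 26.38
tcp_pos: [556.5, 77.4, 138.5]
orientation: [[-1.0, -0.0, -0.001], [-0.0, 1.0, -0.0], [0.001, -0.0, -1.0]]
force: [-0.1, -0.6, -1.0]
width: 0.198
gripper_force: 29.7
[556.45988068  77.38641416 138.48707305]
scene [284.1 280.1] [[284.2 281.6]]
side [289.5 211.2] [[290.  213.2]]
```

View pics/ins1.png

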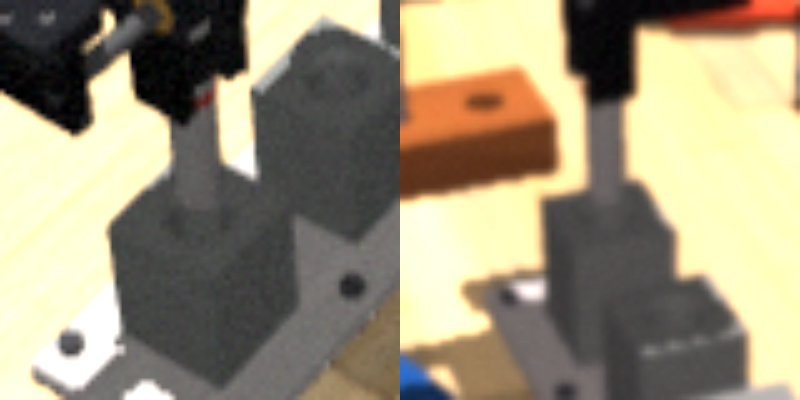

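The pin 4 foot (197,205) sits at the bore mouth in both views. I'll push it in stages.

```bash
python3 -m inch '[[[-0.06,-0.05,0.2],[0,0,0]],[[-0.06,-0.05,0.5],[0,0,0]],[[-0.06,-0.05,0.8],[0,0,0]],[[-0.06,-0.05,1.1],[0,0,0]],[[-0.06,-0.05,1.4],[0,0,0]],[[-0.06,-0.05,1.6],[0,0,0]],[[-0.06,-0.05,1.7],[0,0,0]],[[-0.06,-0.05,1.8],[0,0,0]],[[-0.06,-0.05,1.8],[0,0,0]],[[-0.06,-0.05,1.8],[0,0,0]]]'
```

```text
t: 27.32
tcp_pos: [557.4, 76.7, 121.0]
orientation: [[-1.0, 0.0, -0.0], [0.0, 1.0, 0.0], [0.0, 0.0, -1.0]]
force: [-0.1, 0.6, -1.7]
width: 0.196
gripper_force: 29.7
```

```bash
python3 -m inch '[[[0,0,0.6],[0,0,0]],[[0,0,1.2],[0,0,0]],[[0,0,1.8],[0,0,0]],[[0,0,2.4],[0,0,0]],[[0,0,3],[0,0,0]],[[0,0,3.5],[0,0,0]],[[0,0,4],[0,0,0]],[[0,0,4.3],[0,0,0]],[[0,0,4.5],[0,0,0]],[[0,0,4.5],[0,0,0]]]'
```

```text
t: 28.15
tcp_pos: [558.0, 77.0, 77.1]
orientation: [[-1.0, 0.0, 0.001], [0.0, 1.0, 0.0], [-0.001, 0.0, -1.0]]
force: [-4.2, 4.5, 8.6]
width: 0.198
gripper_force: 29.8
```

Home: 77.1 against the expected 77.3, with 8.6 N. Release, then look at the rack again.

```bash
python3 -m inch '[[[0,0,-0.1],[0,0,0]],[[0,0,-0.1],[0,0,0]],[[0,0,-0.1],[0,0,0]],[[0,0,-0.1],[0,0,0]],[[0,0,-1],[0,0,0]],[[0,0,-3],[0,0,0]],[[0,0,-6.5],[0,0,0]],[[0,0,-10],[0,0,0]],[[0,0,-14],[0,0,0]],[[0,0,-17.8],[0,0,0]]]' 5; python3 -m inch '[[[0,3,0],[0,0,0]],[[0,6,0],[0,0,0]],[[0,9.5,0],[0,0,0]],[[0,13,0],[0,0,0]],[[0,16.5,0],[0,0,0]],[[0,19.5,0],[0,0,0]],[[0,19.5,0],[0,0,0]],[[0,19.5,0],[0,0,0]],[[0,19.5,0],[0,0,0]],[[0,19.5,0],[0,0,0]]]'; cat > tops.py <<'E'
from h import *
import sys
# predicted (x,y,z) of tops -> refined
im=camera('wrist');cv2.imwrite(sys.argv[1],im);g=cv2.cvtColor(im,cv2.COLOR_BGR2HSV)
print(state()['tcp_pos'])
for n,P in[("p2",(398.5,266.8,82)),("p1",(448.5,269,70)),("p3",(498.4,271.2,94))]:
    u,v=proj('wrist',[P])[0].round().astype(int);v0=max(v-30,0);r=g[v0:v+31,u-30:u+31]
    m=((r[...,1]<60)&(r[...,2]>75)).astype(np.uint8);ks=cv2.findContours(m,cv2.RETR_EXTERNAL,cv2.CHAIN_APPROX_NONE)[0]
    if not ks: print(n,"none");continue
    k=max(ks,key=cv2.contourArea)
    x,y,w,h=cv2.boundingRect(k);q=(x+u-30+w/2-.5,y+v0+h/2-.5)
    print(n,(u,v),q,w,h,onz('wrist',q,P[2]))
E
python3 tops.py pics/w5.png
```

```text
t: 28.98
tcp_pos: [557.1, 76.4, 256.4]
orientation: [[-1.0, 0.0, 0.0], [0.0, 1.0, -0.0], [-0.0, -0.0, -1.0]]
force: [-0.3, -0.3, -0.1]
width: 0.577
gripper_force: 0.0
t: 29.82
tcp_pos: [557.7, 270.5, 254.2]
orientation: [[-1.0, 0.001, 0.0], [0.001, 1.0, -0.001], [-0.0, -0.001, -1.0]]
force: [0.4, 0.1, 0.6]
width: 0.576
gripper_force: 0.0
[557.7405881  270.3210205  254.24556012]
p2 (np.int64(320), np.int64(44)) (np.float64(321.0), np.float64(43.5)) 19 22 [398.4 267.8]
p1 (np.int64(322), np.int64(104)) (np.float64(323.0), np.float64(104.0)) 17 19 [448.6 269.6]
p3 (np.int64(325), np.int64(157)) (np.float64(325.5), np.float64(157.0)) 18 19 [498.7 271.8]
```

```bash
python3 -m inch '[[[3,0,1],[0,0,0]],[[5.9,0,3],[0,0,0]],[[5.9,0,6],[0,0,0]],[[5.9,0,9],[0,0,0]],[[5.9,0,12],[0,0,0]],[[5.9,0,14.5],[0,0,0]],[[5.9,0,17],[0,0,0]],[[5.9,0,19.2],[0,0,0]],[[5.9,0,19.2],[0,0,0]],[[5.9,0,19.2],[0,0,0]]]' 5; python3 -m inch '[[[0,0,0],[0,0,0]],[[0,0,0],[0,0,0]],[[0,0,0],[0,0,0]],[[0,0,0],[0,0,0]],[[0,0,0],[0,0,0]],[[0,0,0],[0,0,0]],[[0,0,0],[0,0,0]],[[0,0,0],[0,0,0]],[[0,0,0],[0,0,0]],[[0,0,0],[0,0,0]]]' 0
```

```text
t: 30.7
tcp_pos: [497.7, 270.3, 61.2]
orientation: [[-1.0, 0.002, -0.003], [0.002, 1.0, -0.001], [0.003, -0.001, -1.0]]
force: [-0.2, -0.8, 1.1]
width: 0.574
gripper_force: 0.0
t: 31.53
tcp_pos: [498.9, 271.9, 62.5]
orientation: [[-1.0, 0.0, 0.001], [0.0, 1.0, 0.0], [-0.001, 0.0, -1.0]]
force: [-0.3, 0.8, 3.8]
width: 0.197
gripper_force: 29.9
```

```bash
python3 -m inch '[[[0,0,-1],[0,0,0]],[[0,0,-3],[0,0,0]],[[0,0,-6],[0,0,0]],[[0,0,-9.5],[0,0,0]],[[0,0,-12.5],[0,0,0]],[[-0.5,-2.5,-12.5],[0,0,0]],[[-1,-6,-12.5],[0,0,0]],[[-1.6,-9.5,-12.5],[0,0,0]],[[-2.2,-13,-12.5],[0,0,0]],[[-2.8,-16.5,-12.5],[0,0,0]]]'; python3 -m inch '[[[-0.6,-3.5,0],[0,0,0]],[[-1.2,-7,0],[0,0,0]],[[-1.8,-10.5,0],[0,0,0]],[[-2.4,-14,0],[0,0,0]],[[-3,-17,0],[0,0,0]],[[-3.6,-19.8,0],[0,0,0]],[[-3.6,-19.8,0],[0,0,0]],[[-3.6,-19.8,1],[0,0,0]],[[-3.6,-19.8,2.5],[0,0,0]],[[-3.6,-19.8,3.5],[0,0,0]]]'
```

```text
t: 32.37
tcp_pos: [525.8, 105.2, 187.2]
orientation: [[-1.0, -0.001, -0.001], [-0.001, 1.0, -0.0], [0.001, -0.0, -1.0]]
force: [1.1, -0.2, -1.0]
width: 0.198
gripper_force: 29.9
t: 33.2
tcp_pos: [561.2, -90.1, 150.1]
orientation: [[-1.0, -0.0, -0.002], [-0.0, 1.0, 0.001], [0.002, 0.001, -1.0]]
force: [0.3, 0.2, -1.8]
width: 0.195
gripper_force: 29.9
```

```bash
python3 -m inch '[[[-0.05,0,0],[0,0,0]],[[-0.05,0,0.5],[0,0,0]],[[-0.05,0,1],[0,0,0]],[[-0.05,0,1.5],[0,0,0]],[[-0.05,0,2],[0,0,0]],[[-0.05,0,2],[0,0,0]],[[-0.05,0,2],[0,0,0]],[[-0.05,0,2],[0,0,0]],[[-0.05,0,2],[0,0,0]],[[-0.05,0,2],[0,0,0]]]'
```

```text
t: 34.03
tcp_pos: [563.2, -91.5, 132.5]
orientation: [[-1.0, 0.0, 0.001], [0.0, 1.0, -0.0], [-0.001, -0.0, -1.0]]
force: [-0.3, -0.4, -1.8]
width: 0.196
gripper_force: 29.9
```

```bash
python3 -m inch '[[[0,0,0.4],[0,0,0]],[[0,0,0.8],[0,0,0]],[[0,0,1.1],[0,0,0]],[[0,0,1.4],[0,0,0]],[[0,0,1.7],[0,0,0]],[[0,0,2],[0,0,0]],[[0,0,2.2],[0,0,0]],[[0,0,2.2],[0,0,0]],[[0,0,2.2],[0,0,0]],[[0,0,2.2],[0,0,0]]]'; python3 -m inch '[[[0,0,0.5],[0,0,0]],[[0,0,1],[0,0,0]],[[0,0,1.4],[0,0,0]],[[0,0,1.8],[0,0,0]],[[0,0,2.2],[0,0,0]],[[0,0,2.6],[0,0,0]],[[0,0,2.9],[0,0,0]],[[0,0,3.1],[0,0,0]],[[0,0,3.2],[0,0,0]],[[0,0,3.2],[0,0,0]]]'
```

```text
t: 34.87
tcp_pos: [562.9, -91.3, 110.1]
orientation: [[-1.0, 0.0, -0.0], [0.0, 1.0, 0.0], [0.0, 0.0, -1.0]]
force: [1.4, 0.4, -0.8]
width: 0.193
gripper_force: 29.9
t: 35.7
tcp_pos: [563.2, -91.3, 78.6]
orientation: [[-1.0, 0.0, 0.001], [0.0, 1.0, -0.0], [-0.001, -0.0, -1.0]]
force: [0.7, 0.9, 2.8]
width: 0.199
gripper_force: 29.9
```

```bash
python3 -m inch '[[[0,0,0.1],[0,0,0]],[[0,0,0.15],[0,0,0]],[[0,0,0.15],[0,0,0]],[[0,0,0.15],[0,0,0]],[[0,0,0.15],[0,0,0]],[[0,0,0.15],[0,0,0]],[[0,0,0.15],[0,0,0]],[[0,0,0.15],[0,0,0]],[[0,0,0.15],[0,0,0]],[[0,0,0.15],[0,0,0]]]'; python3 -m inch '[[[0,0,0],[0,0,0]],[[0,0,0],[0,0,0]],[[0,0,0],[0,0,0]],[[0,0,0],[0,0,0]],[[0,0,-1],[0,0,0]],[[0,0,-3],[0,0,0]],[[0,0,-6.5],[0,0,0]],[[0,0,-10],[0,0,0]],[[0,0,-14],[0,0,0]],[[0,0,-17.6],[0,0,0]]]' 5; python3 -m inch '[[[1,3.5,0],[0,0,0]],[[2,7,0],[0,0,0]],[[3,11,0],[0,0,0]],[[4,15,0],[0,0,0]],[[5,19,0],[0,0,0]],[[6,23,0],[0,0,0]],[[7,27,0],[0,0,0]],[[8,31,0],[0,0,0]],[[9,34,0],[0,0,0]],[[9.3,36,0],[0,0,0]]]';python3 -m inch '[[[0,0,0],[0,0,0]],[[0,0,0],[0,0,0]],[[0,0,0],[0,0,0]],[[0,0,0],[0,0,0]],[[0,0,0],[0,0,0]],[[0,0,0],[0,0,0]],[[0,0,0],[0,0,0]],[[0,0,0],[0,0,0]],[[0,0,0],[0,0,0]],[[0,0,0],[0,0,0]]]'; python3 tops.py pics/w6.png
```

```text
t: 36.53
tcp_pos: [563.9, -91.5, 78.5]
orientation: [[-1.0, 0.0, 0.002], [0.0, 1.0, -0.0], [-0.002, -0.0, -1.0]]
force: [-1.1, 1.8, 11.0]
width: 0.199
gripper_force: 29.9
t: 37.37
tcp_pos: [562.6, -91.3, 255.2]
orientation: [[-1.0, 0.0, 0.0], [0.0, 1.0, -0.0], [-0.0, -0.0, -1.0]]
force: [0.4, 0.3, 0.9]
width: 0.572
gripper_force: 0.0
t: 38.2
tcp_pos: [468.1, 271.6, 253.2]
orientation: [[-1.0, -0.002, -0.0], [-0.002, 1.0, 0.001], [0.0, 0.001, -1.0]]
force: [0.5, -0.4, 0.7]
width: 0.573
gripper_force: 0.0
t: 39.03
tcp_pos: [470.0, 268.5, 252.6]
orientation: [[-1.0, 0.0, 0.0], [0.0, 1.0, -0.0], [-0.0, -0.0, -1.0]]
force: [0.0, -0.2, -0.5]
width: 0.576
gripper_force: 0.0
[469.98252764 268.6159547  252.5206684 ]
p2 (np.int64(322), np.int64(144)) (np.float64(323.0), np.float64(143.0)) 19 19 [398.  267.7]
p1 (np.int64(324), np.int64(193)) (np.float64(325.0), np.float64(193.0)) 17 17 [448.2 269.8]
p3 (np.int64(326), np.int64(246)) (np.float64(297.5), np.float64(228.0)) 4 17 [479.9 242.3]
```

```bash
python3 -m inch '[[[3,-0.1,1],[0,0,0]],[[6,-0.1,3],[0,0,0]],[[7.2,-0.1,6],[0,0,0]],[[7.2,-0.1,9.5],[0,0,0]],[[7.2,-0.1,12.5],[0,0,0]],[[7.2,-0.1,15.5],[0,0,0]],[[7.2,-0.1,18],[0,0,0]],[[7.2,-0.1,20.2],[0,0,0]],[[7.2,-0.1,20.2],[0,0,0]],[[7.2,-0.1,20.2],[0,0,0]]]' 5; python3 -m inch '[[[0,0,0],[0,0,0]],[[0,0,0],[0,0,0]],[[0,0,0],[0,0,0]],[[0,0,0],[0,0,0]],[[0,0,0],[0,0,0]],[[0,0,0],[0,0,0]],[[0,0,0],[0,0,0]],[[0,0,0],[0,0,0]],[[0,0,0],[0,0,0]],[[0,0,0],[0,0,0]]]' 0
```

```text
t: 39.92
tcp_pos: [396.9, 267.3, 49.7]
orientation: [[-1.0, 0.0, -0.003], [0.0, 1.0, -0.001], [0.003, -0.001, -1.0]]
force: [-0.1, -0.8, 0.9]
width: 0.572
gripper_force: 0.0
t: 40.75
tcp_pos: [398.4, 267.9, 51.0]
orientation: [[-1.0, 0.0, 0.001], [0.0, 1.0, 0.0], [-0.001, 0.0, -1.0]]
force: [-0.4, 0.3, 4.5]
width: 0.193
gripper_force: 29.8
```

```bash
python3 -m inch '[[[0,0,-1],[0,0,0]],[[0,0,-3],[0,0,0]],[[0,0,-6],[0,0,0]],[[0,0,-9.5],[0,0,0]],[[0,0,-12],[0,0,0]],[[-1,-2,-13],[0,0,0]],[[-3,-5,-13.5],[0,0,0]],[[-5,-8,-13.5],[0,0,0]],[[-7,-11,-13.5],[0,0,0]],[[-9,-14,-13.5],[0,0,0]]]'; python3 -m inch '[[[-2,-3.5,0],[0,0,0]],[[-4,-7,0],[0,0,0]],[[-6,-10.5,0],[0,0,0]],[[-7.2,-13.6,0],[0,0,0]],[[-7.2,-13.6,0],[0,0,0]],[[-7.2,-13.6,0],[0,0,0]],[[-7.2,-13.6,1],[0,0,0]],[[-7.2,-13.6,2],[0,0,0]],[[-7.2,-13.6,3],[0,0,0]],[[-7.2,-13.6,3.5],[0,0,0]]]'; python3 -m inch '[[[0,0,0],[0,0,0]],[[0,0,0],[0,0,0]],[[0,0,0],[0,0,0]],[[0,0,0],[0,0,0]],[[0,0,0],[0,0,0]],[[0,0,0],[0,0,0]],[[0,0,0],[0,0,0]],[[0,0,0],[0,0,0]],[[0,0,0],[0,0,0]],[[0,0,0],[0,0,0]]]'
```

```text
t: 41.58
tcp_pos: [488.1, 126.3, 185.9]
orientation: [[-1.0, -0.0, -0.0], [-0.0, 1.0, -0.0], [0.0, -0.0, -1.0]]
force: [1.3, 0.3, -0.7]
width: 0.201
gripper_force: 29.9
t: 42.42
tcp_pos: [558.1, -6.9, 147.9]
orientation: [[-1.0, -0.002, -0.004], [-0.002, 1.0, 0.001], [0.004, 0.001, -1.0]]
force: [0.2, -0.8, -0.5]
width: 0.194
gripper_force: 29.8
t: 43.25
tcp_pos: [559.9, -8.4, 150.6]
orientation: [[-1.0, 0.0, 0.0], [0.0, 1.0, 0.0], [-0.0, 0.0, -1.0]]
force: [1.0, -0.2, -1.1]
width: 0.196
gripper_force: 29.8
```

```bash
python3 -m inch '[[[0,0.1,1],[0,0,0]],[[0,0.1,2],[0,0,0]],[[0,0.1,2.8],[0,0,0]],[[0,0.1,3.2],[0,0,0]],[[0,0.1,3.6],[0,0,0]],[[0,0.1,4],[0,0,0]],[[0,0.1,4.3],[0,0,0]],[[0,0.1,4.6],[0,0,0]],[[0,0.1,4.7],[0,0,0]],[[0,0.1,4.7],[0,0,0]]]'; python3 -m inch '[[[0,0,0.4],[0,0,0]],[[0,0,0.8],[0,0,0]],[[0,0,1.2],[0,0,0]],[[0,0,1.5],[0,0,0]],[[0,0,1.8],[0,0,0]],[[0,0,2.1],[0,0,0]],[[0,0,2.3],[0,0,0]],[[0,0,2.5],[0,0,0]],[[0,0,2.6],[0,0,0]],[[0,0,2.6],[0,0,0]]]'
```

```text
t: 44.08
tcp_pos: [559.8, -7.3, 103.4]
orientation: [[-1.0, 0.0, -0.0], [0.0, 1.0, 0.0], [0.0, 0.0, -1.0]]
force: [-0.3, -0.5, -1.2]
width: 0.198
gripper_force: 29.8
t: 44.92
tcp_pos: [560.7, -7.3, 79.0]
orientation: [[-1.0, 0.0, 0.001], [0.0, 1.0, -0.0], [-0.001, -0.0, -1.0]]
force: [-2.0, 1.3, 8.5]
width: 0.201
gripper_force: 29.9
```

All pins are home. Release and go to the tally counter.

```bash
python3 -m inch '[[[0,0,-0.1],[0,0,0]],[[0,0,-0.1],[0,0,0]],[[0,0,-0.1],[0,0,0]],[[0,0,-0.1],[0,0,0]],[[0,0,-1],[0,0,0]],[[0,0,-3],[0,0,0]],[[0,0,-6.5],[0,0,0]],[[0,0,-10],[0,0,0]],[[0,0,-14],[0,0,0]],[[0,0,-17.7],[0,0,0]]]' 5; python3 -m inch '[[[0,-3,0],[0,0,0]],[[0,-7,0],[0,0,0]],[[0,-11,0],[0,0,0]],[[0,-15,0],[0,0,0]],[[0,-19,0],[0,0,0]],[[0,-23,0],[0,0,0]],[[0,-27,0],[0,0,0]],[[0,-30,0],[0,0,0]],[[0,-31,0],[0,0,0]],[[0,-31,0],[0,0,0]]]' 0;python3 -m inch '[[[0,0,0],[0,0,0]],[[0,0,0],[0,0,0]],[[0,0,0],[0,0,0]],[[0,0,0],[0,0,0]],[[0,0,0],[0,0,0]],[[0,0,0],[0,0,0]],[[0,0,0],[0,0,0]],[[0,0,0],[0,0,0]],[[0,0,0],[0,0,0]],[[0,0,0],[0,0,0]]]'; python3 - <<'E'
from h import *
print(state()['tcp_pos'])
im=camera('wrist');s=camera('scene');d=camera('side')
c=np.zeros((520,800,3),np.uint8);c[:260,:640]=im[:260]
a=cv2.resize(s[205:325,250:390],None,fx=2.15,fy=2.15);b=cv2.resize(d[190:310,240:380],None,fx=2.15,fy=2.15)
c[260:260+a.shape[0],:a.shape[1]]=a;c[260:260+b.shape[0],400:400+b.shape[1]]=b
cv2.imwrite('pics/lev.png',c);cv2.imwrite('pics/w7.png',im)
E
```

```text
t: 45.75
tcp_pos: [559.6, -7.3, 257.1]
orientation: [[-1.0, 0.0, 0.0], [0.0, 1.0, -0.0], [-0.0, -0.0, -1.0]]
force: [1.0, 0.3, 0.3]
width: 0.573
gripper_force: 0.0
t: 46.58
tcp_pos: [559.1, -320.0, 254.5]
orientation: [[-1.0, 0.004, -0.0], [0.004, 1.0, -0.0], [0.0, -0.0, -1.0]]
force: [0.2, -0.3, -0.4]
width: 0.015
gripper_force: 0.0
t: 47.42
tcp_pos: [559.8, -317.3, 254.5]
orientation: [[-1.0, 0.0, -0.0], [0.0, 1.0, 0.0], [0.0, 0.0, -1.0]]
force: [-0.7, 0.1, -0.2]
width: 0.005
gripper_force: 0.0
[ 559.8050726  -317.33055944  254.51881105]
```

View pics/lev.png

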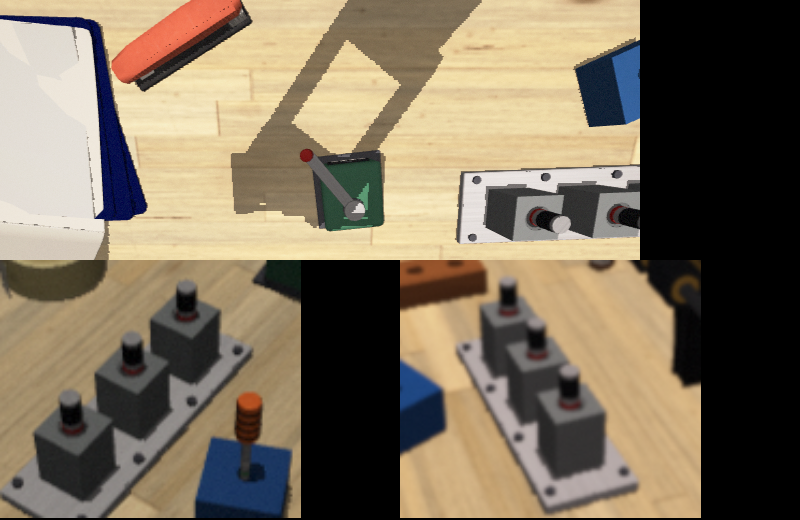

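All three pins are flush with their rings at the socket tops, and the rod is upright. In the wrist view the post is at (306,155) and the pivot at (354,210).

```bash
python3 - <<'E'
from h import *
h=cv2.cvtColor(cv2.imread('pics/w7.png'),cv2.COLOR_BGR2HSV)[130:180,280:335]
m=cv2.inRange(h,(0,150,60),(5,255,255))|cv2.inRange(h,(172,150,60),(180,255,255))
k=max(cv2.findContours(m,cv2.RETR_EXTERNAL,cv2.CHAIN_APPROX_NONE)[0],key=cv2.contourArea)
x,y,w,hh=cv2.boundingRect(k);q=(x+280+w/2-.5,y+130+hh/2-.5);print(q,w,hh)
P=onz('wrist',q,105);V=onz('wrist',(354,210),77);d=P-V;print(P,V,d,np.linalg.norm(d))
a0=np.arctan2(d[1],d[0]);
for t in(0,.3,.6,.9,1.2):
    a=a0-t;u=np.array([np.cos(a),np.sin(a)]);tan=np.array([np.sin(a),-np.cos(a)])
    p=V+75*u; print(t,p.round(1),'pusher(behind 14mm)',(p-14*tan).round(1))
E
```

```text
(306.0, 155.0) 13 13
[ 498.6 -333.9] [ 555.1 -286. ] [-56.5 -47.9] 74.07199200777578
0 [ 497.9 -334.5] pusher(behind 14mm) [ 506.9 -345.2]
0.3 [ 486.1 -315.4] pusher(behind 14mm) [ 491.6 -328.3]
0.6 [ 480.5 -293.7] pusher(behind 14mm) [ 481.9 -307.7]
0.9 [ 481.5 -271.3] pusher(behind 14mm) [ 478.8 -285.1]
1.2 [ 489.2 -250.3] pusher(behind 14mm) [ 482.5 -262.6]
```

```bash
python3 -m inch '[[[3,-2.7,0],[0,0,0]],[[6,-5.5,0],[0,0,0]],[[6,-5.5,3],[0,0,0]],[[6,-5.5,6.5],[0,0,0]],[[6,-5.5,10],[0,0,0]],[[6,-5.5,13],[0,0,0]],[[6,-5.5,15.5],[0,0,0]],[[6,-5.5,17.2],[0,0,0]],[[6,-5.5,17.2],[0,0,0]],[[6,-5.5,17.2],[0,0,0]]]' 0; python3 -m inch '[[[0.2,1.6,0],[0,0,0]],[[0.8,2.6,0],[0,0,0]],[[1.4,3.5,0],[0,0,0]],[[1.7,4.6,0],[0,0,0]],[[1.95,5.7,0],[0,0,0]],[[1.95,6.8,0],[0,0,0]],[[1.85,8,0],[0,0,0]],[[1.6,9,0],[0,0,0]],[[1.2,10,0],[0,0,0]],[[1.1,10.2,0],[0,0,0]]]'
```

```text
t: 48.4
tcp_pos: [499.2, -371.8, 81.6]
orientation: [[-1.0, 0.0, -0.002], [0.0, 1.0, 0.002], [0.002, 0.002, -1.0]]
force: [0.0, -0.2, 0.2]
width: 0.006
gripper_force: 0.0
t: 49.23
tcp_pos: [489.8, -268.5, 82.8]
orientation: [[-1.0, -0.001, 0.001], [-0.001, 1.0, 0.0], [-0.001, 0.0, -1.0]]
force: [-2.3, -2.1, 2.1]
width: 0.002
gripper_force: 1.3
```

```bash
python3 -m inch '[[[0,0.1,0],[0,0,0]],[[0,0.2,0],[0,0,0]],[[0,0.3,0],[0,0,0]],[[0,0.4,0],[0,0,0]],[[0,0.4,0],[0,0,0]],[[0,0.4,0],[0,0,0]],[[0,0.4,0],[0,0,0]],[[0,0.4,0],[0,0,0]],[[0,0.4,0],[0,0,0]],[[0,0.4,0],[0,0,0]]]'; python3 - <<'E'
from h import *
V=np.array([555.1,-286.])
for n in("side","scene"):
    i=camera(n);cv2.imwrite(f"pics/{n}9.png",i);h=cv2.cvtColor(i,cv2.COLOR_BGR2HSV)
    u,v=proj(n,[[489,-250,90]])[0].astype(int);x0,y0=u-30,v-30;r=h[y0:v+30,x0:u+30]
    m=cv2.inRange(r,(0,150,60),(5,255,255))|cv2.inRange(r,(172,150,60),(180,255,255))
    ks=cv2.findContours(m,cv2.RETR_EXTERNAL,cv2.CHAIN_APPROX_NONE)[0]
    for k in ks:
        if cv2.contourArea(k)<8: continue
        x,y,w,hh=cv2.boundingRect(k);q=(x0+x+w/2-.5,y0+y+3);P=onz(n,q,103);d=P-V
        print(n,q,w,hh,P,np.linalg.norm(d),(-139.7-np.degrees(np.arctan2(d[1],d[0])))%360/57.3)
E
```

```text
t: 50.07
tcp_pos: [489.5, -267.0, 82.9]
orientation: [[-1.0, 0.001, 0.002], [0.001, 1.0, -0.001], [-0.002, -0.001, -1.0]]
force: [2.7, -4.0, -0.1]
width: 0.003
gripper_force: 2.0
```

```bash
python3 -m inch '[[[0,0.1,0],[0,0,0]],[[0,0.2,0],[0,0,0]],[[0,0.3,0],[0,0,0]],[[0,0.3,0],[0,0,0]],[[0,0.3,0],[0,0,0]],[[0,0.3,0],[0,0,0]],[[0,0.3,0],[0,0,0]],[[0,0.3,0],[0,0,0]],[[0,0.3,0],[0,0,0]],[[0,0.3,0],[0,0,0]]]'
```

```text
t: 51.0
tcp_pos: [489.5, -264.1, 82.9]
orientation: [[-1.0, 0.001, 0.002], [0.001, 1.0, -0.001], [-0.002, -0.001, -1.0]]
force: [3.8, -4.9, -0.1]
width: 0.005
gripper_force: 2.2
```

```bash
python3 -m inch '[[[0,0.1,0],[0,0,0]],[[0,0.2,0],[0,0,0]],[[0,0.3,0],[0,0,0]],[[0,0.4,0],[0,0,0]],[[0,0.4,0],[0,0,0]],[[0,0.4,0],[0,0,0]],[[0,0.4,0],[0,0,0]],[[0,0.4,0],[0,0,0]],[[0,0.4,0],[0,0,0]],[[0,0.4,0],[0,0,0]]]'; python3 - <<'E'
from h import *
print(state()['force']);c=[]
for n in("side","scene"):
    i=camera(n);u,v=proj(n,[[495,-265,85]])[0].astype(int)
    c.append(cv2.convertScaleAbs(cv2.resize(i[v-35:v+45,u-40:u+40],None,fx=5,fy=5),alpha=1.5))
cv2.imwrite("pics/push.png",np.hstack(c))
E
```

```text
t: 51.83
tcp_pos: [489.9, -262.7, 83.2]
orientation: [[-1.0, 0.001, 0.003], [0.001, 1.0, -0.006], [-0.003, -0.006, -1.0]]
force: [4.7, -12.3, -4.0]
width: 0.003
gripper_force: 6.4
[  4.74749796 -12.27533287  -4.02334664]
```

View pics/push.png

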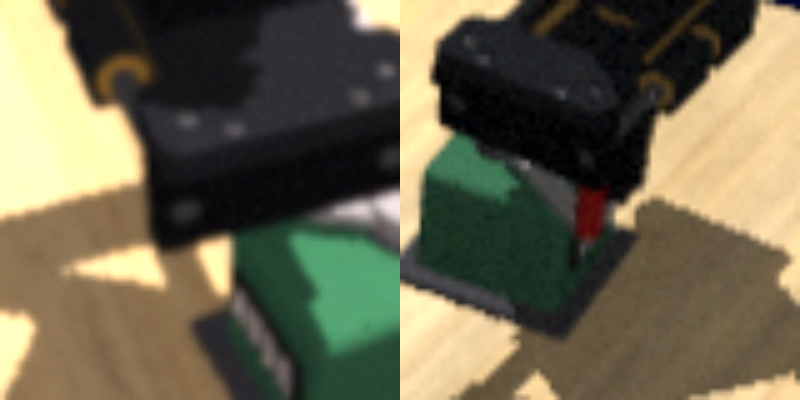

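The force jumped to 12 N and the fingers stalled, so the lever is at its stop. The scene crop shows the post at (590,215) on the near side. Retreat along the arc and let it spring back.

```bash
python3 -m inch '[[[0,0,0],[0,0,0]],[[0,0,0],[0,0,0]],[[0.3,-1.5,0],[0,0,0]],[[0.7,-3.5,0],[0,0,0]],[[0.9,-5.5,0],[0,0,0]],[[0.4,-7.5,0],[0,0,0]],[[-0.4,-9.5,0],[0,0,0]],[[-1,-11.5,0],[0,0,0]],[[-1,-13,0],[0,0,0]],[[-1,-13,-3],[0,0,0]]]'; python3 -m inch '[[[0,0,-3],[0,0,0]],[[0,0,-6],[0,0,0]],[[0,0,-9],[0,0,0]],[[0,0,-12],[0,0,0]],[[-3,2,-14],[0,0,0]],[[-6,5,-14],[0,0,0]],[[-6,5,-14],[0,0,0]],[[-6,5,-14],[0,0,0]],[[-6,5,-14],[0,0,0]],[[-6,5,-14],[0,0,0]]]'; python3 - <<'E'
from h import *
im=camera('wrist');h=cv2.cvtColor(im,cv2.COLOR_BGR2HSV);T=state()['tcp_pos'];print(T)
u,v=proj('wrist',[[498.6,-333.9,105]])[0].astype(int)
m=cv2.inRange(h,(0,150,60),(5,255,255))|cv2.inRange(h,(172,150,60),(180,255,255));m=m[v-25:v+25,u-25:u+25]
k=max(cv2.findContours(m,cv2.RETR_EXTERNAL,cv2.CHAIN_APPROX_NONE)[0],key=cv2.contourArea);x,y,w,hh=cv2.boundingRect(k)
print(w,hh,onz('wrist',(x+u-25+w/2-.5,y+v-25+hh/2-.5),105))
# post position while at the stop, from the push crop (scene)
u,v=proj('scene',[[495,-265,85]])[0].astype(int)
P=onz('scene',(u-40+190/5,v-35+240/5),75);d=P-[555.1,-286];print(P,np.linalg.norm(d),(-139.7-np.degrees(np.arctan2(d[1],d[0])))%360/57.3)
a=camera('scene');cv2.imwrite('pics/scene_end.png',a)
E
```

```text
t: 52.77
tcp_pos: [494.6, -387.9, 105.0]
orientation: [[-1.0, 0.002, -0.01], [0.002, 1.0, 0.01], [0.01, 0.01, -1.0]]
force: [-1.7, 1.8, -0.9]
width: 0.006
gripper_force: 0.0
t: 53.6
tcp_pos: [557.6, -339.4, 251.2]
orientation: [[-1.0, 0.001, -0.002], [0.001, 1.0, 0.002], [0.002, 0.002, -1.0]]
force: [1.3, -0.2, -0.8]
width: 0.006
gripper_force: 0.0
[ 557.58851594 -339.69780317  251.38074218]
12 13 [ 498.7 -334.4]
[ 482.2 -236.7] 88.00511348779688 1.2978929331323574
```

View pics/scene_end.png

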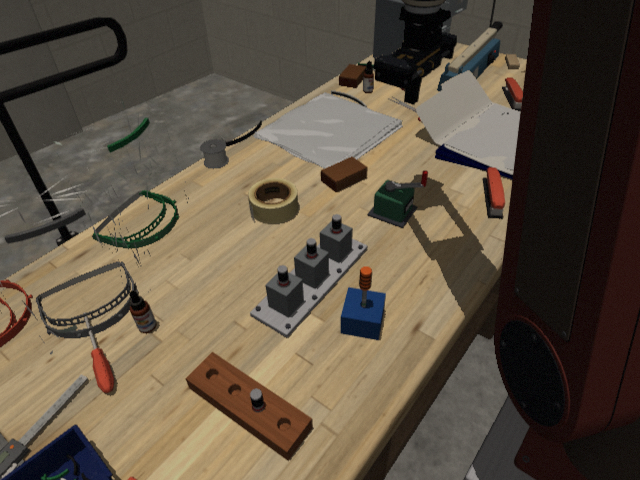

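The final scene shows three pins flush, pin 1 in the rack at (257,400) and the rod upright at (365,285). The lever is back at rest and the bystanders haven't moved. Handing in.

```bash
python3 -m inch '[[[0,0,0],[0,0,0]],[[0,0,0],[0,0,0]],[[0,0,0],[0,0,0]],[[0,0,0],[0,0,0]],[[0,0,0],[0,0,0]],[[0,0,0],[0,0,0]],[[0,0,0],[0,0,0]],[[0,0,0],[0,0,0]],[[0,0,0],[0,0,0]],[[0,0,0],[0,0,0]]]'; python3 -c "
from bench import *
print(hand_in())"
```

```text
t: 54.53
tcp_pos: [558.9, -339.3, 252.5]
orientation: [[-1.0, 0.0, -0.0], [0.0, 1.0, -0.0], [0.0, -0.0, -1.0]]
force: [0.1, -0.0, -0.3]
width: 0.004
gripper_force: 0.0
the job is handed in; nothing more can be done
None
```

I handed the job in with no verdict returned: bores felt at 56, 32 and 44 mm (left to right), pins 4, 2 and 3 pushed home flush, rod back in its stand, pin 1 left in the rack, and the lever swung to its stop (judged by the force rise, as the post was mostly hidden) and seen back at rest.

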